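# Charge a sprung parts magazine with a row of four blocks

### The arm

A 6-joint arm with a two-finger parallel gripper is mounted at the origin on a cart in front of the work surface, level with it; the furniture and walls round the work are solid. World frame = base frame: x ahead of the robot, y to its left, z up, the work surface at z = 0. Lengths are in m, angles in rad, forces in N, time in s.
With the tool pointing down it reaches from about 0.25 to 0.775 m from the base axis. Payload 4 kg.
Tool frame: the origin (TCP) lies where the fingers leave the gripper's body, on its centre line; the fingertips stand 97 mm ahead of it and the grasp point (between the pads) lies 78 mm ahead of it; z points along the fingers, y is the line along which they close (so a half turn about z gives the same grasp; the last joint's range is limited). The gripper opens to 94 mm and grips with 3 to 60 N. Pads are 16 mm wide; open, the fingers measure 119 mm over their backs; the gripper's body (75 mm by 177 mm) begins 78 mm behind the grasp point.
Start: joints at [1.071, 0.087, 1.371, -0, 1.684, -0.103], TCP at [0.213, 0.507, 0.303] pointing down, gripper open.
Joint ranges: [-3.1, 3.1], [-0.76, 2.03], [0.27, 2.55], [-1.08, 4.22], [0.17, 2.65], [-2.57, 2.57]. Speed limits (rad/s): [2.79, 2.79, 3.14, 3.14, 3.14, 3.14].

### API

Orientations are given as [roll, pitch, yaw] about the fixed x, y, z axes, in that order (R = Rz(yaw) Ry(pitch) Rx(roll)).
In Python, from bench import robot, eyes gives the robot as it stands. The module is installed in compiled form; this text tells all that it offers.
- The arm moves only by the tool carry_out, never from a script. Its argument "deltas" is a list of rows, each an object of numbers: "dx", "dy", "dz": the shift along the tool's x, y, z each as a share of 0.02 m, from -1 to 1; "wx", "wy", "wz": the turn, a rotation vector about the tool's x, y, z each as a share of 0.12 rad, from -1 to 1; "gripper": the closure in counts, from 0 (fully open) to 255 (shut). In form: [{"dx": .., "dy": .., "dz": .., "wx": .., "wy": .., "wz": .., "gripper": ..}, ...]. A call has 1 to 20 rows; each row shifts and turns the commanded pose from where the row before left it, along the tool's axes as they then stand; what a row does not reach is not made up. A row lasts 1/12 s, in which the tool goes at most 41.7 mm and 7.16 degrees, less where a joint would pass 70% of its speed; a pose out of reach is approached as far as the arm can. A call with a number of a shift or a turn outside -1 to 1 is refused whole. A call with a gripper value outside its range is refused whole. The fingers move at their own pace and stop on an object; the grip force is fixed at half the most. Time passes only in rows, so rows that do not move let the fingers close. It gives the time, the measured TCP pose, the force, the opening and the grip force at its end, in the units of the state.
- robot.get_obs(): the state, without advancing time (a new reading comes with each control period).
- eyes.snapshot(name): name is "side" or "top"; returns the picture (420x560x3 uint8, red, green, blue); there is no depth.
- eyes.get_calibration(name): a dict with "fovy" (degrees; the focal length in pixels is half the picture's height over the tangent of half this angle, whatever the lens; pixels are square), "cx", "cy" (the principal point, pixels), "R" (3x3) and "t" (3): a world point X has camera coordinates R X + t. Camera axes: x right, y down, z forward; pixel columns grow to the right and rows downward; lengths in m; the calibration is good to about 2 mm. A picture is of the moment at which its call begins. get_calibration takes no time and is no camera call.
- robot.close_job(): hands the job in; it is judged then, once.
The state is a dict: "time": time; "joint_positions": joint angles; "qvel": joint speeds; "joint_torque": joint torques, N m; "tool_pos": TCP position; "ee_rot": TCP orientation; "wrist_force": force on the tool from outside, world axes, zero at the start; "wrist_torque": the same for the moment, N m; "width": finger opening in m; "finger_force": force on a finger pad.
Only numpy, scipy, OpenCV 4.12 (cv2) and the standard library are available. Lean on these libraries where they do the work, as an engineer would, in place of code of your own. Each camera call takes 0.05 s, during which the arm holds its last target. There are 200 camera calls.

### The job

Load the parts magazine: take the aluminium block that lies alone on the dark bench mat and set it on the loading apron at the tail of the three waiting ones, in line with them, then slide all four in together as one straight, closed row against the sprung follower until both side catches have snapped in behind the last block, and let go so that the catches hold the row. There is hardly any travel left once they snap, so feel for it: do not ram the row hard against the back stop, do not let the row buckle or come apart, and leave the other things on the bench alone.

Things in the scene. Friction and masses are not known exactly. Their poses are not given: they have to be found in the camera images.
- magazine: magazine base fixed on the bench: aluminium plate 500 x 130 x 10 mm, grey slide floor on it 84 mm wide, top 12 mm above the bench. Origin: plate's underside, centre line, below the nominal line of the catch noses. +x: loading stroke, +y left of it, z up. Apron x -280 to -80 mm. On it sits the track: cheeks -80 to -46, catches -40 to 0, rails 4 to 207, back plate (36 mm high) 198 to 208
- magazine_apron (a point): point on the slide floor, on the centre line, in the middle of the open, flat loading apron (magazine x = -175 mm). The steel cheeks after it narrow from 82 to 63.5 mm. Block friction on floor and rails is about 0.15, so four blocks drag with about 2 N
- magazine_mouth (a point): point on the slide floor midway between the catch noses at their nominal place (magazine x = 0). The track with cheeks, catches, rails, follower and stop is clamped through slots and sits up to 8 mm nearer or farther along x; this is not measured. All of it but follower and back plate is only 12 mm high above the floor: the upper 26 mm of a block can be held across its 60 mm to the end
- track_follower (a point): nominal place of the black sprung follower's face at rest: 30 mm past the nominal noses, on the floor. Paddle 54 mm wide, 34 mm high. Its spring pushes back with 4 N at rest, 6 N pushed in. Once it is pushed in 130 mm, four blocks fit past the noses and the catches can snap; at 132 mm it meets its rigid back stop, and the push rises steeply
- track_catch (a point): nominal place of the nose of the catch on the +y side, mid height; its twin is mirrored. Sprung dark steel fingers 40 mm long, 11 mm high, on upright pins, ramps facing the coming blocks, square noses 6 mm into the 62 mm channel. Passing blocks push them aside (1 to 1.5 N each), then they snap in behind the last one and the push drops slightly (under 1 N)
- block_a: drilled aluminium block, 40 (own x) x 60 (own y) x 38 mm high, about 0.26 kg; origin at the middle of its underside, axes along its edges. First of three waiting in a loose row on the apron, 60 mm side across the stroke, its front face about 84 mm before the noses; each may be 4 mm off line, 0.05 rad askew, up to 10 mm from the next
- block_b: drilled aluminium block, 40 (own x) x 60 (own y) x 38 mm high, about 0.26 kg; origin at the middle of its underside, axes along its edges. Second of the waiting row. Ramming the row means over 18 N between first and second block
- block_c: drilled aluminium block, 40 (own x) x 60 (own y) x 38 mm high, about 0.26 kg; origin at the middle of its underside, axes along its edges. Third and last of the waiting row
- block_d_centre (a point): drilled aluminium block, 40 (own x) x 60 (own y) x 38 mm high, about 0.26 kg; this point is its centre, 19 mm above its underside, axes along its edges. The one lying apart, upright on the dark bench mat, to the right of the magazine's tail
- try_square: try square with wooden stock and steel blade, 100 x 166 x 22 mm, loose; leave it alone
- tape_measure: yellow tape measure, 35 x 93 x 67 mm, standing loose beyond the tail of the magazine; leave it alone
- caliper: caliper, 81 x 259 x 14 mm, lying loose at the right; leave it alone
- marker_1: white and black marker pen, 135 mm long, lying loose at the right; leave it alone
Not all that is in view belongs to the job. What is shaped like the part that bears block_d_centre but green or orange is not meant.

How it is judged:
On the way:
1. all four blocks stand in one closed row on the apron, the odd one at the tail, before the first reaches the noses (horizontal distance between block_a and block_b below 0.0445 m and horizontal distance between block_b and block_c below 0.0445 m and horizontal distance between block_c and block_d_centre below 0.0445 m and y of block_a in the frame of magazine between -0.01 and 0.01 m and angle between the x axis of each of block_a, block_b, block_c, block_d_centre and the x axis of magazine, either way round below 0.13 rad and y of block_b in the frame of magazine between -0.01 and 0.01 m and y of block_c in the frame of magazine between -0.01 and 0.01 m and y of block_d_centre in the frame of magazine between -0.01 and 0.01 m and x of block_a in the frame of magazine below 0 m), for 0.1 s.
At the end, for the whole second after the job is handed in: All four blocks stand upright, let go and at rest in the channel: the last past the catches (centre 7 to 36 mm past the nominal noses), the first over 125 mm past them, held against the spring; each within 4 mm of the centre line and square within 0.06 rad (y of block_a in the frame of magazine between -0.004 and 0.004 m and angle between the x axis of each of block_a, block_b, block_c, block_d_centre and the x axis of magazine, either way round below 0.06 rad and x of each of block_a, block_b, block_c, block_d_centre in the frame of magazine above 0.007 m and angle between each of block_a, block_b, block_c, block_d_centre's own z axis and vertical below 0.06 rad and y of block_b in the frame of magazine between -0.004 and 0.004 m and y of block_c in the frame of magazine between -0.004 and 0.004 m and y of block_d_centre in the frame of magazine between -0.004 and 0.004 m and x of block_d_centre in the frame of magazine below 0.036 m and x of block_a in the frame of magazine above 0.125 m and linear speed of block_a below 0.005 m/s); the robot touches nothing.
It fails at once if the row is rammed (over 18 N between the first and second block) (contact force between block_a and block_b above 18 N).
It fails at once if once the first block is 20 mm past the noses the row buckles or parts: a block over 8 mm off line, 0.14 rad askew or tipped, or a gap over 5.5 mm (x of block_a in the frame of magazine above 0.02 m and (horizontal distance between block_a and block_b above 0.0455 m or horizontal distance between block_b and block_c above 0.0455 m or horizontal distance between block_c and block_d_centre above 0.0455 m or y of any of block_a, block_b, block_c, block_d_centre in the frame of magazine above 0.008 m or y of any of block_a, block_b, block_c, block_d_centre in the frame of magazine below -0.008 m or angle between the x axis of any of block_a, block_b, block_c, block_d_centre and the x axis of magazine, either way round above 0.14 rad or angle between any of block_a, block_b, block_c, block_d_centre's own z axis and vertical above 0.14 rad)).
It fails at once if a bystander (square, tape measure, caliper, marker) is shifted by over 15 mm (distance of any of try_square, tape_measure, caliper, marker_1 from where it was at the start of the episode above 0.015 m).
It also fails if it takes over 54 s, if anything falls off the work surface, if the arm or the gripper's body presses on something with over 40 N, if the wrist force passes 120 N, or if a joint passes its speed limit or range.

## Working session

There is one attempt and no reset: what is moved stays moved. The work goes in short steps, Python scripts to look and compute and a tool call to move; the robot and the scene stay as the last step left them, time stands still between calls to the robot, and variables do not carry over. Pictures are saved under pics/ and viewed, at most 10 in all, crops included, and the job is handed in when it is done.

Besides the shell and the picture viewer there is one more tool, called after "Request:" as name(argument=value, ...) on one line, values as JSON. carry_out: Moves the arm, as the interface text tells. Shift numbers are shares of 0.02 m and turn numbers shares of 0.12 rad, none past 1 either way. Its arguments: {"type":"object","properties":{"deltas":{"type":"array","items":{"type":"object","properties":{"dx":{"type":"number"},"dy":{"type":"number"},"dz":{"type":"number"},"wx":{"type":"number"},"wy":{"type":"number"},"wz":{"type":"number"},"gripper":{"type":"number"}}}}},"required":["deltas"]}

```bash
mkdir -p pics; python3 - <<'E'
from bench import robot, eyes
import cv2, numpy as np
for n in ("side","top"):
    im=eyes.snapshot(n); cv2.imwrite(f"pics/{n}0.png",im[:,:,::-1])
    big=cv2.resize(im[:,:,::-1],(800,600),interpolation=cv2.INTER_CUBIC); cv2.imwrite(f"pics/{n}0b.png",big)
    c=eyes.get_calibration(n); print(n,c)
o=robot.get_obs(); print(o)
E
```

```text
side {'fovy': 52.10593179410314, 'cx': 269.41842227491213, 'cy': 209.3605528690268, 'R': array([[ 0.85485978, -0.51874458, -0.01090012],
       [-0.27089962, -0.42831202, -0.86206857],
       [ 0.44252475,  0.73990058, -0.50667443]]), 't': array([-0.51709924,  0.10330326,  1.15535138])}
top {'fovy': 43.78755430055297, 'cx': 283.6608822805869, 'cy': 212.73860516259725, 'R': array([[ 0.01540022, -0.99987067, -0.00463462],
       [-0.98319565, -0.01429981, -0.18199403],
       [ 0.18190422,  0.00735949, -0.98328871]]), 't': array([-0.2253066 ,  0.5107363 ,  1.30464838])}
{'time': 0.1, 'joint_positions': array([ 1.07089434e+00,  8.78428612e-02,  1.37207982e+00, -2.24447050e-05,
        1.68358512e+00, -1.03090866e-01]), 'qvel': array([ 0.00022685, -0.00082012, -0.00591378, -0.00096629,  0.00091524,
       -0.00092055]), 'joint_torque': array([ 1.67704933e-03, -3.41252410e+01, -3.03301799e+01,  7.20139313e-02,
        3.04991647e-02, -8.59193028e-05]), 'tool_pos': array([0.21242373, 0.50699698, 0.30165375]), 'ee_rot': array([-3.13968538e+00, -1.74896240e-04,  2.74477886e+00]), 'wrist_force': array([-0.06025268,  0.2333521 ,  0.14157449]), 'wrist_torque': array([-0.00377893,  0.03109528,  0.01854444]), 'finger_force': 0.0, 'width': 0.09402154653938712}
```

View pics/top0b.png

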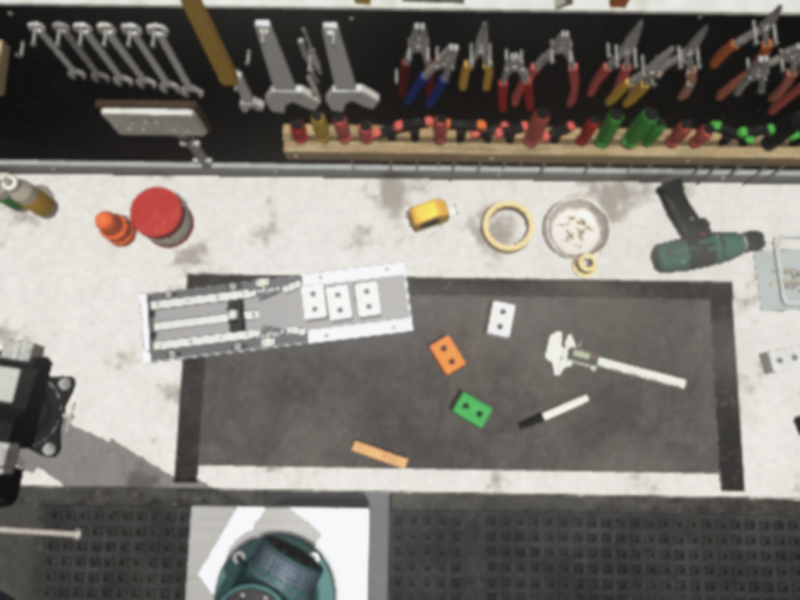

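View pics/side0b.png

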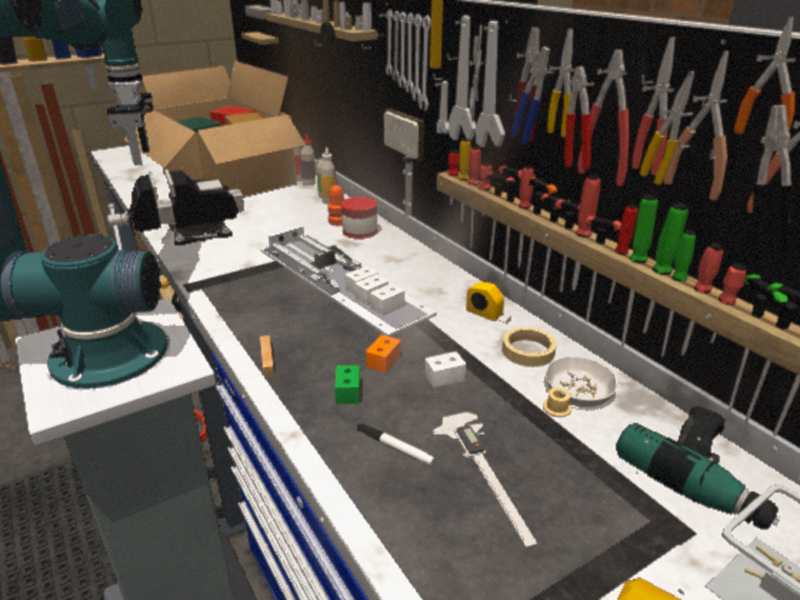

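The top view shows the magazine at 140–412, 262–360 with its tail to the right. The waiting blocks are at about (315,300), (340,300) and (368,298), and the lone white block is at (501,319). The tape is at (430,213). I'll zoom both views for corners.

```bash
python3 - <<'E'
import cv2, numpy as np
a=cv2.imread("pics/top0.png")[178:260,90:370]; b=cv2.imread("pics/side0.png")[155:275,175:335]
A=cv2.resize(a,None,fx=2.857,fy=2.857,interpolation=cv2.INTER_CUBIC)
B=cv2.resize(b,None,fx=3,fy=3,interpolation=cv2.INTER_CUBIC)
out=np.zeros((600,800,3),np.uint8); out[:A.shape[0],:A.shape[1]]=A[:,:800]; h=min(360,600-A.shape[0]); out[A.shape[0]:A.shape[0]+h,:480]=B[:h]
print(A.shape)
cv2.imwrite("pics/crop1.png",out)
E
```

```text
(234, 800, 3)
```

View pics/crop1.png

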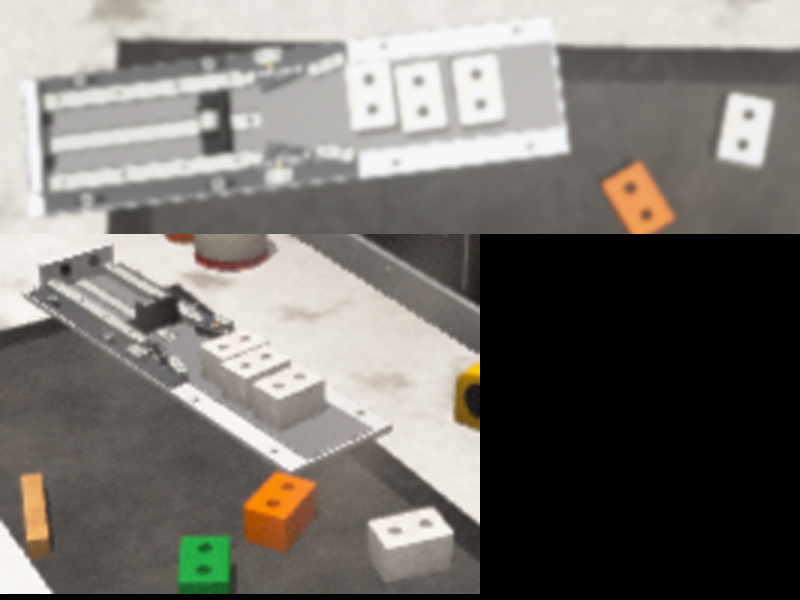

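The crop shows the plate's tail corners at (552,18) and (569,152), its head corners at about (27,82) and (37,216), and the blocks' hole pairs clearly. Next I'll measure them numerically.

```bash
cat > h.py <<'E'
import numpy as np, cv2
from bench import robot, eyes
C={n:eyes.get_calibration(n) for n in("top","side")}
F={n:210/np.tan(np.radians(C[n]["fovy"])/2) for n in C}
def proj(n,X):
    c=np.atleast_2d(X)@C[n]["R"].T+C[n]["t"]; return c[:,:2]/c[:,2:]*F[n]+[C[n]["cx"],C[n]["cy"]]
def ray(n,p):
    c=C[n]; return -c["R"].T@c["t"], c["R"].T@np.array([(p[0]-c["cx"])/F[n],(p[1]-c["cy"])/F[n],1])
def onz(n,p,z):
    o,d=ray(n,p); return o+d*(z-o[2])/d[2]
def tri(p,q):
    o1,d1=ray("top",p);o2,d2=ray("side",q)
    s=np.linalg.lstsq(np.c_[d1,-d2],o2-o1,rcond=None)[0]; a=o1+d1*s[0];b=o2+d2*s[1]; return (a+b)/2,np.linalg.norm(a-b)
E
python3 - <<'E'
from h import *
from scipy.optimize import least_squares
np.set_printoptions(precision=4,suppress=True)
T=cv2.imread("pics/top0.png",0).astype(float); S=cv2.imread("pics/side0.png",0).astype(float)
def dark(I,p,r=3):
    x,y=np.round(p).astype(int); Y,X=np.mgrid[y-r:y+r+1,x-r:x+r+1]; w=I[y-r:y+r+1,x-r:x+r+1]; w=np.clip(np.percentile(w,75)-20-w,0,None); return np.array([(w*X).sum(),(w*Y).sum()])/w.sum()
t=lambda x,y:np.array([90+x/2.857,178+y/2.857])-.3; s=lambda x,y:np.array([175+x/3,155+(y-234)/3])-.3
H={'a':[(369,79,372,108,243,338,219,347)],'b':[(418,82,423,112,266,355,245,364)],'c':[(475,74,480,104,299,376,279,386)],'d':[(749,116,742,145,425,523,393,531)]}
for k,(v,) in H.items():
    P=[]
    for i in(0,2):
        p=dark(T,t(v[i],v[i+1])); q=dark(S,s(v[4+i],v[5+i])); X,e=tri(p,q); P.append(X); 
        print(k,p,q,X,'miss',round(e,4),'onz',onz("top",p,.038 if k=='d' else .05)[:2],)
    print(k,'c',(P[0]+P[1])/2,'L',np.linalg.norm(P[0]-P[1]))
    # bright top face by mask in top view
    m=np.uint8(T>(T[int(p[1])-2-2,int(p[0])]*0+205)); n,lab,st,ce=cv2.connectedComponentsWithStats(m)
    c0=np.mean([t(v[0],v[1]),t(v[2],v[3])],0).round().astype(int); l=lab[c0[1],c0[0]]
    print('  comp',l,st[l],ce[l])
print('tail',[onz("top",t(*c),.01)[:2] for c in((552,18),(569,152),(27,82),(37,216))])
print('tri tail', tri(t(552,18),s(391,431)),tri(t(569,152),s(300,470)))
print('cam',[ray(n,(0,0))[0] for n in C])
E
```

```text
a [218.6338 205.3239] [255.6232 188.8502] [ 0.5283 -0.0487  0.0518] miss 0.0038 onz [ 0.5304 -0.0492]
a [219.8568 215.8152] [246.5391 191.0271] [ 0.4977 -0.0522  0.0551] miss 0.0093 onz [ 0.5029 -0.0534]
a c [ 0.513  -0.0504  0.0534] L 0.030989448167169073
  comp 13 [    0   123   530   209 35342] [188.2896 187.7322]
b [235.9805 205.9244] [262.6507 194.7831] [ 0.5273 -0.0935  0.0519] miss 0.004 onz [ 0.5295 -0.0941]
b [237.5874 216.5297] [255.1015 197.7477] [ 0.499  -0.0984  0.0524] miss 0.005 onz [ 0.5017 -0.0991]
b c [ 0.5131 -0.0959  0.0522] L 0.028733409834678425
  comp 26 [228 199  19  25 355] [236.8845 210.9831]
c [256.2665 203.5396] [273.975 201.62 ] [ 0.5348 -0.1457  0.0509] miss 0.0035 onz [ 0.5365 -0.1464]
c [257.7386 214.0455] [267.3434 205.0404] [ 0.5082 -0.1505  0.0496] miss 0.0018 onz [ 0.509  -0.1509]
c c [ 0.5215 -0.1481  0.0502] L 0.026999416443465814
  comp 24 [248 197  19  25 361] [257.1524 208.7258]
d [351.5785 217.68  ] [316.3503 250.9939] [ 0.5043 -0.3936  0.037 ] miss 0.0022 onz [ 0.5051 -0.394 ]
d [349.51   228.1652] [306.2388 253.4375] [ 0.477  -0.3882  0.0368] miss 0.0015 onz [ 0.4775 -0.3885]
d c [ 0.4907 -0.3909  0.0369] L 0.027843981630651177
  comp 30 [342 211  18  25 306] [350.451 222.719]
tail [array([ 0.5992, -0.2141]), array([ 0.4722, -0.2318]), array([0.5308, 0.2749]), array([0.4057, 0.2557])]
tri tail (array([ 0.6   , -0.2132,  0.0001]), np.float64(0.0034622991563430946)) (array([ 0.4759, -0.2335,  0.0085]), np.float64(0.007694923998859235))
cam [array([ 0.2683, -0.2276,  1.3748]), array([-0.0412, -1.0788,  0.6688])]
```

```bash
cat >> h.py <<'E'
from scipy.ndimage import map_coordinates
from scipy.optimize import least_squares
def edges(I,cam,pose,segs,rng=.008):
    """segs: (p0,p1,normal,z) in part frame; returns signed offsets along normal of strongest edge"""
    x,y,a=pose; R=np.array([[np.cos(a),-np.sin(a)],[np.sin(a),np.cos(a)]]); o=[]
    s=np.linspace(-rng,rng,65); g1=np.exp(-.5*(np.arange(-12,13)/6)**2)
    for p0,p1,n,z in segs:
        for f in np.linspace(0,1,15):
            p=np.array(p0)*(1-f)+np.array(p1)*f; q=(p+np.outer(s,n))@R.T+[x,y]
            uv=proj(cam,np.c_[q,np.full(65,z)]); v=map_coordinates(I,[uv[:,1],uv[:,0]],order=1)
            g=np.abs(np.gradient(np.convolve(np.pad(v,12,'edge'),g1/g1.sum(),'valid'))); g=g[4:-4]
            k=g.argmax(); w=g[max(0,k-9):k+10]; o.append((p,n,(s[4:-4][max(0,k-9):k+10]*w).sum()/w.sum(),g[k]))
    return o
def fit(I,cam,pose,segs,rng=.008,it=6):
    pose=np.array(pose,float)
    for _ in range(it):
        o=edges(I,cam,pose,segs,rng); A=[];b=[]
        for p,n,d,g in o:
            if g>.3: A.append([n[0],n[1],n[1]*p[0]-n[0]*p[1]]); b.append(d)
        A=np.array(A);b=np.array(b)
        r=least_squares(lambda v:A@v-b,np.zeros(3),loss='soft_l1',f_scale=.0007).x
        c,s=np.cos(pose[2]),np.sin(pose[2]); pose+= [c*r[0]-s*r[1],s*r[0]+c*r[1],r[2]]
    return pose,np.median(np.abs(b-A@r)),len(b)
def rect(hx,hy,z,m=.8):
    return [((hx,-hy*m),(hx,hy*m),(1,0),z),((-hx,-hy*m),(-hx,hy*m),(-1,0),z),((-hx*m,hy),(hx*m,hy),(0,1),z),((-hx*m,-hy),(hx*m,-hy),(0,-1),z)]
BL=lambda z:rect(.02,.03,z,.7)
MAG=[((-.27,-.065),(-.1,-.065),(0,-1),.01),((-.27,.065),(-.1,.065),(0,1),.01),((-.27,.042),(-.1,.042),(0,1),.012),((-.27,-.042),(-.1,-.042),(0,-1),.012),((-.28,-.055),(-.28,.055),(-1,0),.01)]
def inmag(M,p): 
    c,s=np.cos(M[2]),np.sin(M[2]); d=np.array(p[:2])-M[:2]; return np.array([c*d[0]+s*d[1],-s*d[0]+c*d[1]])
E
python3 - <<'E'
from h import *
np.set_printoptions(precision=4,suppress=True)
T=cv2.imread("pics/top0.png",0).astype(float); S=cv2.imread("pics/side0.png",0).astype(float)
a=1.709; tail=np.array([.5357,-.223]); o=tail+.28*np.array([np.cos(a),np.sin(a)])
M,e,n=fit(T,"top",[*o,a],MAG); print('mag top',M,e,n)
for i,sg in enumerate(MAG): 
    print(i,np.median([d for _,_,d,_ in edges(T,"top",M,[sg])]))
Ms,e,n=fit(S,"side",M,[MAG[0],MAG[3],MAG[4]]); print('mag side',Ms,e,n)
for k,c,z,y in(('a',(.515,-.051),.05,a),('b',(.515,-.0966),.05,a),('c',(.5225,-.1486),.05,a),('d',(.4912,-.3912),.038,1.385)):
    B,e,n=fit(T,"top",[*c,y],BL(z)); Bs,es,ns=fit(S,"side",[*c,y],BL(z),.006)
    print(k,B,e,n,'side',Bs,es,'inmag',inmag(M,B),B[2]-M[2], 'from holes',inmag(M,c))
E
```

```text
mag top [0.4985 0.0541 1.707 ] 0.0005467913987059877 74
0 -0.0005380639164198887
1 0.0005084333117507228
2 -0.0014943509481811293
3 -0.00021044350453269017
4 -5.259863956717662e-06
mag side [0.4971 0.0525 1.7002] 0.0012092709918081414 40
a [ 0.5154 -0.0508  1.726 ] 0.0002845035774193717 58 side [ 0.5132 -0.0507  1.7253] 0.0005693835165185178 inmag [-0.1062 -0.0025] 0.019007432560478987 from holes [-0.1064 -0.0021]
b [ 0.5152 -0.0964  1.748 ] 0.00046758861689295925 60 side [ 0.5126 -0.098   1.7469] 0.0005779528608555859 inmag [-0.1513  0.0039] 0.041002386868834506 from holes [-0.1516  0.0041]
c [ 0.5224 -0.1489  1.7344] 0.0004327453939697121 60 side [ 0.5192 -0.1492  1.7256] 0.0005589368513775247 inmag [-0.2043  0.0038] 0.02741522276006103 from holes [-0.2041  0.0037]
d [ 0.4916 -0.3911  1.3697] 0.0009975118872665818 60 side [ 0.4886 -0.3926  1.3644] 0.00040749771646519527 inmag [-0.4401  0.0673] -0.3372996506723436 from holes [-0.4402  0.0677]
```

Both views agree to about 2.5 mm, the heights check out (0.050 and 0.037), and the hole results match the edge fits. Averaged, d is at (0.490, -0.392) with yaw 1.367. The magazine origin is at about (0.498, 0.0535) with yaw 1.705. I'll turn first, then travel.

Request:
carry_out(deltas=[{"wz": 0.957},{"wz": 0.957},{"wz": 0.957},{"wz": 0.957},{"wz": 0.957},{"wz": 0.957},{"wz": 0.957},{"wz": 0.957},{"wz": 0.957},{"wz": 0.957},{"wz": 0.957},{"wz": 0.957},{"dx": -0.98,"dy": 0.54},{"dx": -0.98,"dy": 0.54},{"dx": -0.98,"dy": 0.54},{"dx": -0.98,"dy": 0.54},{"dx": -0.98,"dy": 0.54},{"dx": -0.98,"dy": 0.54},{"dx": -0.98,"dy": 0.54},{"dx": -0.98,"dy": 0.54}])

```text
invalid input
```

Request:
carry_out(deltas=[{"dx": -0.98,"dy": 0.54},{"dx": -0.98,"dy": 0.54},{"dx": -0.98,"dy": 0.54},{"dx": -0.98,"dy": 0.54},{"dx": -0.98,"dy": 0.54},{"dx": -0.98,"dy": 0.54},{"dx": -0.98,"dy": 0.54},{"dx": -0.98,"dy": 0.54},{"dx": -0.98,"dy": 0.54},{"dx": -0.98,"dy": 0.54},{"dx": -0.98,"dy": 0.54},{"dx": -0.98,"dy": 0.54},{"dx": -0.98,"dy": 0.54},{"dx": -0.98,"dy": 0.54},{"dx": -0.98,"dy": 0.54},{"dx": -0.98,"dy": 0.54},{"dx": -0.98,"dy": 0.54},{"dx": -0.98,"dy": 0.54},{"dx": -0.98,"dy": 0.54},{"dx": -0.98,"dy": 0.54}])

```text
invalid input
```

Request:
carry_out(deltas=[{"dx": -0.98,"dy": 0.54},{"dx": -0.98,"dy": 0.54},{"dx": -0.98,"dy": 0.54},{"dx": -0.98,"dy": 0.54},{"dx": -0.98,"dy": 0.54},{"dx": -0.98,"dy": 0.54},{"dx": -0.98,"dy": 0.54},{"dx": -0.98,"dy": 0.54},{"dx": -0.98,"dy": 0.54},{"dx": -0.98,"dy": 0.54},{"dx": -0.98,"dy": 0.54},{"dx": -0.98,"dy": 0.54},{"dx": -0.98,"dy": 0.54},{"dx": -0.98,"dy": 0.54},{},{}])

```text
invalid input
```

Request:
carry_out(deltas=[{"dx": 0,"dy": 0,"dz": 0,"wx": 0,"wy": 0,"wz": 0.957,"gripper": 0},{"dx": 0,"dy": 0,"dz": 0,"wx": 0,"wy": 0,"wz": 0.957,"gripper": 0},{"dx": 0,"dy": 0,"dz": 0,"wx": 0,"wy": 0,"wz": 0.957,"gripper": 0},{"dx": 0,"dy": 0,"dz": 0,"wx": 0,"wy": 0,"wz": 0.957,"gripper": 0},{"dx": 0,"dy": 0,"dz": 0,"wx": 0,"wy": 0,"wz": 0.957,"gripper": 0},{"dx": 0,"dy": 0,"dz": 0,"wx": 0,"wy": 0,"wz": 0.957,"gripper": 0},{"dx": 0,"dy": 0,"dz": 0,"wx": 0,"wy": 0,"wz": 0.957,"gripper": 0},{"dx": 0,"dy": 0,"dz": 0,"wx": 0,"wy": 0,"wz": 0.957,"gripper": 0},{"dx": 0,"dy": 0,"dz": 0,"wx": 0,"wy": 0,"wz": 0.957,"gripper": 0},{"dx": 0,"dy": 0,"dz": 0,"wx": 0,"wy": 0,"wz": 0.957,"gripper": 0},{"dx": 0,"dy": 0,"dz": 0,"wx": 0,"wy": 0,"wz": 0.957,"gripper": 0},{"dx": 0,"dy": 0,"dz": 0,"wx": 0,"wy": 0,"wz": 0.957,"gripper": 0}])

```text
time: 1.1
tool_pos: [0.2125, 0.5071, 0.302]
ee_rot: [-3.141, 0.001, 1.361]
wrist_force: [1.0, -0.9, 0.3]
width: 0.094
finger_force: 0.0
```

Request:
carry_out(deltas=[{"dx": -0.98,"dy": 0.54,"dz": 0,"wx": 0,"wy": 0,"wz": 0,"gripper": 0},{"dx": -0.98,"dy": 0.54,"dz": 0,"wx": 0,"wy": 0,"wz": 0,"gripper": 0},{"dx": -0.98,"dy": 0.54,"dz": 0,"wx": 0,"wy": 0,"wz": 0,"gripper": 0},{"dx": -0.98,"dy": 0.54,"dz": 0,"wx": 0,"wy": 0,"wz": 0,"gripper": 0},{"dx": -0.98,"dy": 0.54,"dz": 0,"wx": 0,"wy": 0,"wz": 0,"gripper": 0},{"dx": -0.98,"dy": 0.54,"dz": 0,"wx": 0,"wy": 0,"wz": 0,"gripper": 0},{"dx": -0.98,"dy": 0.54,"dz": 0,"wx": 0,"wy": 0,"wz": 0,"gripper": 0},{"dx": -0.98,"dy": 0.54,"dz": 0,"wx": 0,"wy": 0,"wz": 0,"gripper": 0},{"dx": -0.98,"dy": 0.54,"dz": 0,"wx": 0,"wy": 0,"wz": 0,"gripper": 0},{"dx": -0.98,"dy": 0.54,"dz": 0,"wx": 0,"wy": 0,"wz": 0,"gripper": 0},{"dx": -0.98,"dy": 0.54,"dz": 0,"wx": 0,"wy": 0,"wz": 0,"gripper": 0},{"dx": -0.98,"dy": 0.54,"dz": 0,"wx": 0,"wy": 0,"wz": 0,"gripper": 0},{"dx": -0.98,"dy": 0.54,"dz": 0,"wx": 0,"wy": 0,"wz": 0,"gripper": 0},{"dx": -0.98,"dy": 0.54,"dz": 0,"wx": 0,"wy": 0,"wz": 0,"gripper": 0},{"dx": -0.98,"dy": 0.54,"dz": 0,"wx": 0,"wy": 0,"wz": 0,"gripper": 0},{"dx": -0.98,"dy": 0.54,"dz": 0,"wx": 0,"wy": 0,"wz": 0,"gripper": 0},{"dx": -0.98,"dy": 0.54,"dz": 0,"wx": 0,"wy": 0,"wz": 0,"gripper": 0},{"dx": -0.98,"dy": 0.54,"dz": 0,"wx": 0,"wy": 0,"wz": 0,"gripper": 0},{"dx": -0.98,"dy": 0.54,"dz": 0,"wx": 0,"wy": 0,"wz": 0,"gripper": 0},{"dx": -0.98,"dy": 0.54,"dz": 0,"wx": 0,"wy": 0,"wz": 0,"gripper": 0}])

```text
time: 2.77
tool_pos: [0.3445, 0.0785, 0.3023]
ee_rot: [-3.141, 0.0, 1.367]
wrist_force: [0.5, 0.6, 0.4]
width: 0.0941
finger_force: 0.0
```

Request:
carry_out(deltas=[{"dx": -0.98,"dy": 0.54,"dz": 0,"wx": 0,"wy": 0,"wz": 0,"gripper": 0},{"dx": -0.98,"dy": 0.54,"dz": 0,"wx": 0,"wy": 0,"wz": 0,"gripper": 0},{"dx": -0.98,"dy": 0.54,"dz": 0,"wx": 0,"wy": 0,"wz": 0,"gripper": 0},{"dx": -0.98,"dy": 0.54,"dz": 0,"wx": 0,"wy": 0,"wz": 0,"gripper": 0},{"dx": -0.98,"dy": 0.54,"dz": 0,"wx": 0,"wy": 0,"wz": 0,"gripper": 0},{"dx": -0.98,"dy": 0.54,"dz": 0,"wx": 0,"wy": 0,"wz": 0,"gripper": 0},{"dx": -0.98,"dy": 0.54,"dz": 0,"wx": 0,"wy": 0,"wz": 0,"gripper": 0},{"dx": -0.98,"dy": 0.54,"dz": 0,"wx": 0,"wy": 0,"wz": 0,"gripper": 0},{"dx": -0.98,"dy": 0.54,"dz": 0,"wx": 0,"wy": 0,"wz": 0,"gripper": 0},{"dx": -0.98,"dy": 0.54,"dz": 0,"wx": 0,"wy": 0,"wz": 0,"gripper": 0},{"dx": -0.98,"dy": 0.54,"dz": 0,"wx": 0,"wy": 0,"wz": 0,"gripper": 0},{"dx": -0.98,"dy": 0.54,"dz": 0,"wx": 0,"wy": 0,"wz": 0,"gripper": 0},{"dx": -0.98,"dy": 0.54,"dz": 0,"wx": 0,"wy": 0,"wz": 0,"gripper": 0},{"dx": -0.98,"dy": 0.54,"dz": 0,"wx": 0,"wy": 0,"wz": 0,"gripper": 0},{"dx": -0.98,"dy": 0.54,"dz": 0,"wx": 0,"wy": 0,"wz": 0,"gripper": 0},{"dx": -0.98,"dy": 0.54,"dz": 0,"wx": 0,"wy": 0,"wz": 0,"gripper": 0},{"dx": -0.98,"dy": 0.54,"dz": 0,"wx": 0,"wy": 0,"wz": 0,"gripper": 0},{"dx": -0.98,"dy": 0.54,"dz": 0,"wx": 0,"wy": 0,"wz": 0,"gripper": 0},{"dx": -0.98,"dy": 0.54,"dz": 0,"wx": 0,"wy": 0,"wz": 0,"gripper": 0},{"dx": -0.98,"dy": 0.54,"dz": 0,"wx": 0,"wy": 0,"wz": 0,"gripper": 0}])

```text
time: 4.43
tool_pos: [0.4768, -0.349, 0.3018]
ee_rot: [-3.14, -0.001, 1.367]
wrist_force: [-0.1, 0.6, 1.2]
width: 0.0938
finger_force: 0.0
```

Request:
carry_out(deltas=[{"dx": -0.98,"dy": 0.54,"dz": 0,"wx": 0,"wy": 0,"wz": 0,"gripper": 0},{"dx": -0.98,"dy": 0.54,"dz": 0,"wx": 0,"wy": 0,"wz": 0,"gripper": 0},{"dx": 0,"dy": 0,"dz": 1,"wx": 0,"wy": 0,"wz": 0,"gripper": 0},{"dx": 0,"dy": 0,"dz": 1,"wx": 0,"wy": 0,"wz": 0,"gripper": 0},{"dx": 0,"dy": 0,"dz": 1,"wx": 0,"wy": 0,"wz": 0,"gripper": 0},{"dx": 0,"dy": 0,"dz": 1,"wx": 0,"wy": 0,"wz": 0,"gripper": 0},{"dx": 0,"dy": 0,"dz": 1,"wx": 0,"wy": 0,"wz": 0,"gripper": 0},{"dx": 0,"dy": 0,"dz": 1,"wx": 0,"wy": 0,"wz": 0,"gripper": 0},{"dx": 0,"dy": 0,"dz": 0,"wx": 0,"wy": 0,"wz": 0,"gripper": 0},{"dx": 0,"dy": 0,"dz": 0,"wx": 0,"wy": 0,"wz": 0,"gripper": 0}])

```text
time: 5.27
tool_pos: [0.4892, -0.3901, 0.1807]
ee_rot: [-3.138, -0.002, 1.367]
wrist_force: [0.1, -0.2, 0.7]
width: 0.094
finger_force: 0.0
```

Request:
carry_out(deltas=[{"dx": -0.08,"dy": 0.05,"dz": 1,"wx": 0,"wy": 0,"wz": 0,"gripper": 0},{"dx": 0,"dy": 0,"dz": 1,"wx": 0,"wy": 0,"wz": 0,"gripper": 0},{"dx": 0,"dy": 0,"dz": 0.8,"wx": 0,"wy": 0,"wz": 0,"gripper": 0},{"dx": 0,"dy": 0,"dz": 0.58,"wx": 0,"wy": 0,"wz": 0,"gripper": 0},{"dx": 0,"dy": 0,"dz": 0,"wx": 0,"wy": 0,"wz": 0,"gripper": 0},{"dx": 0,"dy": 0,"dz": 0,"wx": 0,"wy": 0,"wz": 0,"gripper": 255},{"dx": 0,"dy": 0,"dz": 0,"wx": 0,"wy": 0,"wz": 0,"gripper": 255},{"dx": 0,"dy": 0,"dz": 0,"wx": 0,"wy": 0,"wz": 0,"gripper": 255},{"dx": 0,"dy": 0,"dz": 0,"wx": 0,"wy": 0,"wz": 0,"gripper": 255},{"dx": 0,"dy": 0,"dz": 0,"wx": 0,"wy": 0,"wz": 0,"gripper": 255},{"dx": 0,"dy": 0,"dz": 0,"wx": 0,"wy": 0,"wz": 0,"gripper": 255},{"dx": 0,"dy": 0,"dz": 0,"wx": 0,"wy": 0,"wz": 0,"gripper": 255}])

```text
time: 6.27
tool_pos: [0.4906, -0.3927, 0.1159]
ee_rot: [3.141, 0.001, 1.367]
wrist_force: [-1.1, 0.4, 3.5]
width: 0.0595
finger_force: 30.0
```

Request:
carry_out(deltas=[{"dx": 0,"dy": 0,"dz": -1,"wx": 0,"wy": 0,"wz": 0,"gripper": 255},{"dx": 0,"dy": 0,"dz": -1,"wx": 0,"wy": 0,"wz": 0,"gripper": 255},{"dx": 0,"dy": 0,"dz": -1,"wx": 0,"wy": 0,"wz": -0.94,"gripper": 255},{"dx": 0,"dy": 0,"dz": -1,"wx": 0,"wy": 0,"wz": -0.94,"gripper": 255},{"dx": 0,"dy": 0,"dz": 0,"wx": 0,"wy": 0,"wz": -0.94,"gripper": 255},{"dx": 0.947,"dy": 0.337,"dz": 0,"wx": 0,"wy": 0,"wz": 0,"gripper": 255},{"dx": 0.947,"dy": 0.337,"dz": 0,"wx": 0,"wy": 0,"wz": 0,"gripper": 255},{"dx": 0.947,"dy": 0.337,"dz": 0,"wx": 0,"wy": 0,"wz": 0,"gripper": 255},{"dx": 0.947,"dy": 0.337,"dz": 0,"wx": 0,"wy": 0,"wz": 0,"gripper": 255},{"dx": 0.947,"dy": 0.337,"dz": 0,"wx": 0,"wy": 0,"wz": 0,"gripper": 255},{"dx": 0.947,"dy": 0.337,"dz": 0,"wx": 0,"wy": 0,"wz": 0,"gripper": 255},{"dx": 0.947,"dy": 0.337,"dz": 0,"wx": 0,"wy": 0,"wz": 0,"gripper": 255},{"dx": 0.947,"dy": 0.337,"dz": 0,"wx": 0,"wy": 0,"wz": 0,"gripper": 255},{"dx": 0.947,"dy": 0.337,"dz": 0,"wx": 0,"wy": 0,"wz": 0,"gripper": 255},{"dx": 0.947,"dy": 0.337,"dz": 0,"wx": 0,"wy": 0,"wz": 0,"gripper": 255},{"dx": 0,"dy": 0,"dz": 0,"wx": 0,"wy": 0,"wz": 0,"gripper": 255},{"dx": 0,"dy": 0,"dz": 0,"wx": 0,"wy": 0,"wz": 0,"gripper": 255}])

```text
time: 7.68
tool_pos: [0.5319, -0.1949, 0.1943]
ee_rot: [-3.141, -0.0, 1.707]
wrist_force: [0.7, -0.7, -1.9]
width: 0.0597
finger_force: 30.0
```

```bash
python3 - <<'E'
from h import *
np.set_printoptions(precision=4,suppress=True)
P=[];
for i in range(1):
    t=eyes.snapshot("top"); s=eyes.snapshot("side"); o=robot.get_obs(); print(o['tool_pos'],o['ee_rot'],o['wrist_force'],o['width'])
cv2.imwrite("pics/top1.png",t[:,:,::-1]); cv2.imwrite("pics/side1.png",s[:,:,::-1])
a=cv2.resize(t[150:270,190:330,::-1],None,fx=2.8,fy=2.8,interpolation=cv2.INTER_CUBIC); b=cv2.resize(s[140:270,210:340,::-1],None,fx=3,fy=3,interpolation=cv2.INTER_CUBIC)
out=np.zeros((600,800,3),np.uint8); out[:a.shape[0],:392]=a; out[:b.shape[0],400:400+b.shape[1]]=b; cv2.imwrite("pics/crop2.png",out[:400])
E
```

```text
[ 0.5317 -0.1963  0.1946] [-3.1408  0.0001  1.7049] [-0.4639 -0.6891 -1.7598] 0.05967894177209615
```

View pics/crop2.png

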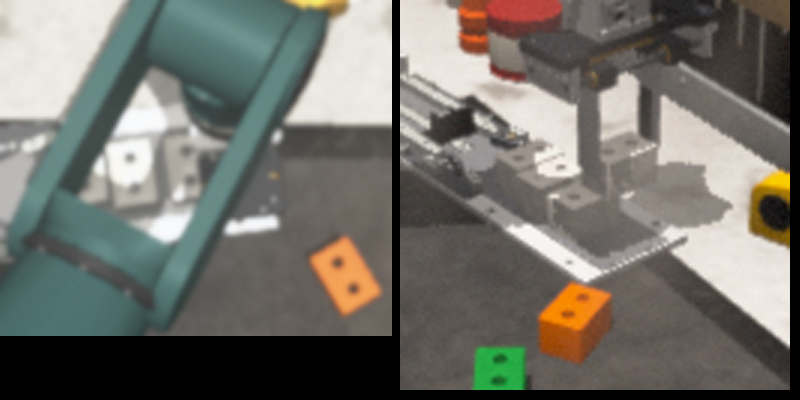

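Block d hangs level above the apron, at about (630,165) in the side crop. I'll overlay the predicted outline to check the robot-to-camera offset.

```bash
python3 - <<'E'
from h import *
s=cv2.imread("pics/side1.png"); x0,y0,w,h,k=240,165,95,75,8
b=cv2.resize(s[y0:y0+h,x0:x0+w],None,fx=k,fy=k,interpolation=cv2.INTER_CUBIC)
def box(cx,cy,yaw,zb,col):
    c,sn=np.cos(yaw),np.sin(yaw); R=np.array([[c,-sn],[sn,c]])
    q=np.array([[.02,.03],[-.02,.03],[-.02,-.03],[.02,-.03]])@R.T+[cx,cy]
    P=[proj("side",np.c_[q,np.full(4,z)]) for z in(zb,zb+.038)]
    P=[np.int32(((p-[x0,y0]+.5)*k).round()) for p in P]
    for p in P: cv2.polylines(b,[p],True,col,1)
    for i in range(4): cv2.line(b,tuple(map(int,P[0][i])),tuple(map(int,P[1][i])),col,1)
box(.5317,-.196,1.705,.0795,(0,0,255))
M=(.4971,.0525,1.700)
for X in((-.28,-.065),(-.28,.065),(-.1,-.065)):
    c,sn=np.cos(M[2]),np.sin(M[2]); p=proj("side",[[M[0]+c*X[0]-sn*X[1],M[1]+sn*X[0]+c*X[1],.01]])[0]; cv2.circle(b,tuple(map(int,(p-[x0,y0]+.5)*k)),4,(0,255,0),1)
cv2.imwrite("pics/crop3.png",b)
E
```

```text
(no output)
```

View pics/crop3.png

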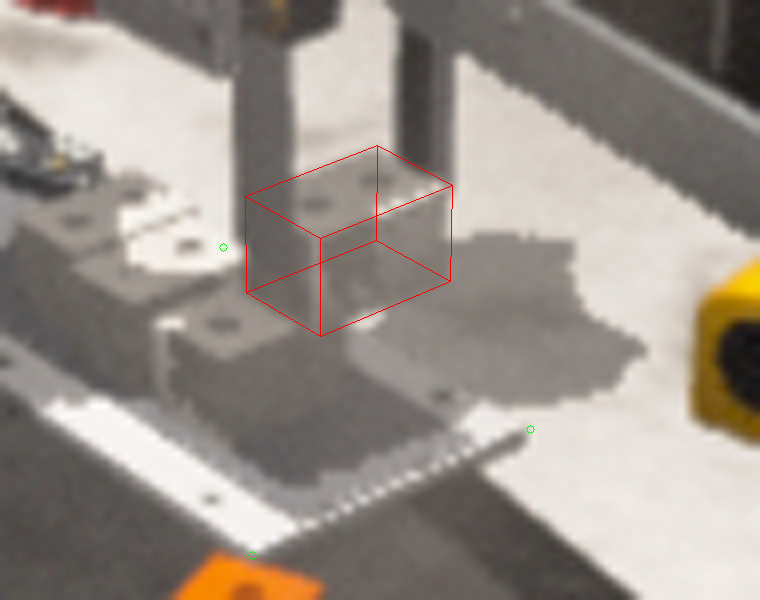

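The prediction matches the image to within about 1 mm. Lowering onto the apron.

Request:
carry_out(deltas=[{"dx": 0,"dy": -0.03,"dz": 1,"wx": 0,"wy": 0,"wz": 0,"gripper": 255},{"dx": 0,"dy": 0,"dz": 1,"wx": 0,"wy": 0,"wz": 0,"gripper": 255},{"dx": 0,"dy": 0,"dz": 0.8,"wx": 0,"wy": 0,"wz": 0,"gripper": 255},{"dx": 0,"dy": 0,"dz": 0.3,"wx": 0,"wy": 0,"wz": 0,"gripper": 255},{"dx": 0,"dy": 0,"dz": 0,"wx": 0,"wy": 0,"wz": 0,"gripper": 255},{"dx": 0,"dy": 0,"dz": 0,"wx": 0,"wy": 0,"wz": 0,"gripper": 255}])

```text
time: 8.28
tool_pos: [0.5314, -0.1966, 0.1332]
ee_rot: [-3.142, -0.0, 1.704]
wrist_force: [0.4, -0.3, -2.3]
width: 0.0597
finger_force: 30.0
```

Request:
carry_out(deltas=[{"dx": 0,"dy": 0,"dz": 0.1,"wx": 0,"wy": 0,"wz": 0,"gripper": 255},{"dx": 0,"dy": 0,"dz": 0,"wx": 0,"wy": 0,"wz": 0,"gripper": 255}])

```text
time: 8.45
tool_pos: [0.532, -0.1964, 0.1323]
ee_rot: [3.14, 0.001, 1.705]
wrist_force: [0.6, 0.4, -1.8]
width: 0.0595
finger_force: 30.0
```

Request:
carry_out(deltas=[{"dx": 0,"dy": 0,"dz": 0.1,"wx": 0,"wy": 0,"wz": 0,"gripper": 255},{"dx": 0,"dy": 0,"dz": 0,"wx": 0,"wy": 0,"wz": 0,"gripper": 255}])

```text
time: 8.62
tool_pos: [0.5316, -0.196, 0.1295]
ee_rot: [3.141, 0.0, 1.705]
wrist_force: [-0.4, 0.4, -2.5]
width: 0.06
finger_force: 30.0
```

Request:
carry_out(deltas=[{"dx": 0,"dy": 0,"dz": 0.06,"wx": 0,"wy": 0,"wz": 0,"gripper": 255},{"dx": 0,"dy": 0,"dz": 0,"wx": 0,"wy": 0,"wz": 0,"gripper": 255}])

```text
time: 8.78
tool_pos: [0.5314, -0.1958, 0.1279]
ee_rot: [3.141, 0.0, 1.705]
wrist_force: [-0.1, -0.1, -1.6]
width: 0.0595
finger_force: 30.0
```

Request:
carry_out(deltas=[{"dx": 0,"dy": 0,"dz": 0.06,"wx": 0,"wy": 0,"wz": 0,"gripper": 255},{"dx": 0,"dy": 0,"dz": 0,"wx": 0,"wy": 0,"wz": 0,"gripper": 255}])

```text
time: 8.95
tool_pos: [0.5317, -0.196, 0.1279]
ee_rot: [3.141, 0.001, 1.705]
wrist_force: [-1.4, 0.1, 3.6]
width: 0.0602
finger_force: 30.0
```

Request:
carry_out(deltas=[{"dx": 0,"dy": 0,"dz": 0.04,"wx": 0,"wy": 0,"wz": 0,"gripper": 255},{"dx": 0,"dy": 0,"dz": 0,"wx": 0,"wy": 0,"wz": 0,"gripper": 255}])

```text
time: 9.12
tool_pos: [0.5318, -0.196, 0.1279]
ee_rot: [3.14, 0.001, 1.705]
wrist_force: [-2.6, 2.0, 6.7]
width: 0.0597
finger_force: 30.0
```

Contact is felt at z≈0.1275, which matches floor 12 mm plus the grip height. I'll release, relax, and regrip.

Request:
carry_out(deltas=[{"dx": 0,"dy": 0,"dz": 0,"wx": 0,"wy": 0,"wz": 0,"gripper": 50},{"dx": 0,"dy": 0,"dz": 0,"wx": 0,"wy": 0,"wz": 0,"gripper": 50},{"dx": 0,"dy": 0,"dz": 0,"wx": 0,"wy": 0,"wz": 0,"gripper": 50},{"dx": 0,"dy": 0,"dz": 0,"wx": 0,"wy": 0,"wz": 0,"gripper": 255},{"dx": 0,"dy": 0,"dz": 0,"wx": 0,"wy": 0,"wz": 0,"gripper": 255},{"dx": 0,"dy": 0,"dz": 0,"wx": 0,"wy": 0,"wz": 0,"gripper": 255},{"dx": 0,"dy": 0,"dz": 0,"wx": 0,"wy": 0,"wz": 0,"gripper": 255},{"dx": 0,"dy": 0,"dz": 0,"wx": 0,"wy": 0,"wz": 0,"gripper": 255}])

```text
time: 9.78
tool_pos: [0.5314, -0.1958, 0.1256]
ee_rot: [-3.142, -0.0, 1.705]
wrist_force: [-0.2, -1.1, -1.4]
width: 0.0596
finger_force: 30.0
```

Request:
carry_out(deltas=[{"dx": 0.15,"dy": 0,"dz": 0,"wx": 0,"wy": 0,"wz": 0,"gripper": 255},{"dx": 0.15,"dy": 0,"dz": 0,"wx": 0,"wy": 0,"wz": 0,"gripper": 255},{"dx": 0.15,"dy": 0,"dz": 0,"wx": 0,"wy": 0,"wz": 0,"gripper": 255},{"dx": 0.15,"dy": 0,"dz": 0,"wx": 0,"wy": 0,"wz": 0,"gripper": 255},{"dx": 0.15,"dy": 0,"dz": 0,"wx": 0,"wy": 0,"wz": 0,"gripper": 255},{"dx": 0.15,"dy": 0,"dz": 0,"wx": 0,"wy": 0,"wz": 0,"gripper": 255},{"dx": 0.15,"dy": 0,"dz": 0,"wx": 0,"wy": 0,"wz": 0,"gripper": 255},{"dx": 0.15,"dy": 0,"dz": 0,"wx": 0,"wy": 0,"wz": 0,"gripper": 255},{"dx": 0.15,"dy": 0,"dz": 0,"wx": 0,"wy": 0,"wz": 0,"gripper": 255},{"dx": 0.15,"dy": 0,"dz": 0,"wx": 0,"wy": 0,"wz": 0,"gripper": 255},{"dx": 0.15,"dy": 0,"dz": 0,"wx": 0,"wy": 0,"wz": 0,"gripper": 255},{"dx": 0,"dy": 0,"dz": 0,"wx": 0,"wy": 0,"wz": 0,"gripper": 255}])

```text
time: 10.78
tool_pos: [0.5269, -0.1625, 0.1258]
ee_rot: [-3.141, -0.001, 1.705]
wrist_force: [0.1, -0.7, -1.9]
width: 0.0596
finger_force: 30.0
```

```bash
python3 - <<'E'
from h import *
np.set_printoptions(precision=4,suppress=True)
t=eyes.snapshot("top"); s=eyes.snapshot("side"); o=robot.get_obs(); print(o['tool_pos'],o['ee_rot'],o['wrist_force'],o['width'])
for M in((.4971,.0525,1.700),(.4985,.0541,1.707)): print(inmag(M,o['tool_pos']))
cv2.imwrite("pics/top2.png",t[:,:,::-1]); cv2.imwrite("pics/side2.png",s[:,:,::-1])
a=cv2.resize(t[160:260,180:320,::-1],None,fx=2.8,fy=2.8,interpolation=cv2.INTER_CUBIC); b=cv2.resize(s[165:265,220:300,::-1],None,fx=5,fy=5,interpolation=cv2.INTER_CUBIC)
out=np.zeros((500,800,3),np.uint8); out[:a.shape[0],:392]=a; out[:500,400:]=b; cv2.imwrite("pics/crop4.png",out)
E
```

```text
[ 0.527  -0.1626  0.1259] [ 3.1415 -0.0012  1.7054] [-0.4224  0.1413 -1.851 ] 0.05991695199862655
[-0.2172 -0.0019]
[-0.2186  0.0012]
```

View pics/crop4.png

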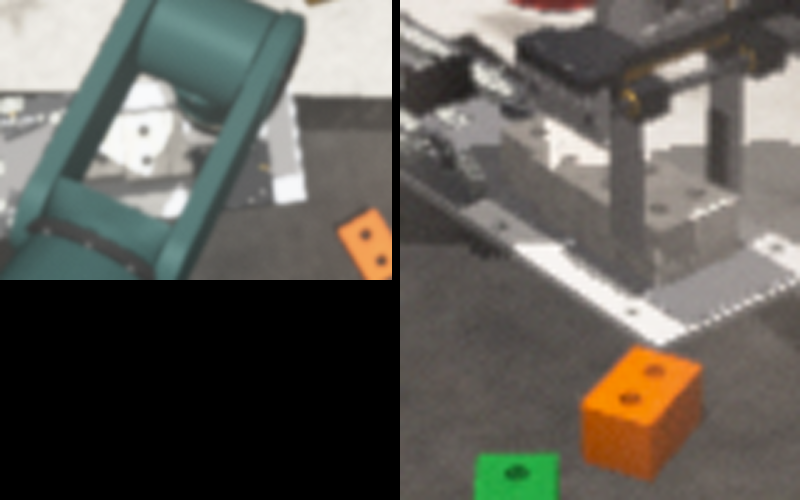

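The row is closed (side crop: four blocks touching, d at the tail by (690,200)). I'll push on slowly.

Request:
carry_out(deltas=[{"dx": 0.15,"dy": 0,"dz": 0,"wx": 0,"wy": 0,"wz": 0,"gripper": 255},{"dx": 0.15,"dy": 0,"dz": 0,"wx": 0,"wy": 0,"wz": 0,"gripper": 255},{"dx": 0.15,"dy": 0,"dz": 0,"wx": 0,"wy": 0,"wz": 0,"gripper": 255},{"dx": 0.15,"dy": 0,"dz": 0,"wx": 0,"wy": 0,"wz": 0,"gripper": 255},{"dx": 0.15,"dy": 0,"dz": 0,"wx": 0,"wy": 0,"wz": 0,"gripper": 255},{"dx": 0.15,"dy": 0,"dz": 0,"wx": 0,"wy": 0,"wz": 0,"gripper": 255},{"dx": 0.15,"dy": 0,"dz": 0,"wx": 0,"wy": 0,"wz": 0,"gripper": 255},{"dx": 0.15,"dy": 0,"dz": 0,"wx": 0,"wy": 0,"wz": 0,"gripper": 255},{"dx": 0.15,"dy": 0,"dz": 0,"wx": 0,"wy": 0,"wz": 0,"gripper": 255},{"dx": 0.15,"dy": 0,"dz": 0,"wx": 0,"wy": 0,"wz": 0,"gripper": 255}])

```text
time: 11.72
tool_pos: [0.5229, -0.1332, 0.126]
ee_rot: [-3.142, 0.0, 1.705]
wrist_force: [-0.5, -2.6, -1.7]
width: 0.0596
finger_force: 30.0
```

Request:
carry_out(deltas=[{"dx": 0.15,"dy": 0,"dz": 0,"wx": 0,"wy": 0,"wz": 0,"gripper": 255},{"dx": 0.15,"dy": 0,"dz": 0,"wx": 0,"wy": 0,"wz": 0,"gripper": 255},{"dx": 0.15,"dy": 0,"dz": 0,"wx": 0,"wy": 0,"wz": 0,"gripper": 255},{"dx": 0.15,"dy": 0,"dz": 0,"wx": 0,"wy": 0,"wz": 0,"gripper": 255},{"dx": 0.15,"dy": 0,"dz": 0,"wx": 0,"wy": 0,"wz": 0,"gripper": 255},{"dx": 0.15,"dy": 0,"dz": 0,"wx": 0,"wy": 0,"wz": 0,"gripper": 255},{"dx": 0.15,"dy": 0,"dz": 0,"wx": 0,"wy": 0,"wz": 0,"gripper": 255},{"dx": 0.15,"dy": 0,"dz": 0,"wx": 0,"wy": 0,"wz": 0,"gripper": 255}])

```text
time: 12.38
tool_pos: [0.5198, -0.1096, 0.126]
ee_rot: [3.141, 0.0, 1.705]
wrist_force: [-0.3, -4.3, -0.7]
width: 0.0596
finger_force: 30.0
```

Request:
carry_out(deltas=[{"dx": 0.12,"dy": 0,"dz": 0,"wx": 0,"wy": 0,"wz": 0,"gripper": 255},{"dx": 0.12,"dy": 0,"dz": 0,"wx": 0,"wy": 0,"wz": 0,"gripper": 255},{"dx": 0.12,"dy": 0,"dz": 0,"wx": 0,"wy": 0,"wz": 0,"gripper": 255},{"dx": 0.12,"dy": 0,"dz": 0,"wx": 0,"wy": 0,"wz": 0,"gripper": 255},{"dx": 0.12,"dy": 0,"dz": 0,"wx": 0,"wy": 0,"wz": 0,"gripper": 255},{"dx": 0.12,"dy": 0,"dz": 0,"wx": 0,"wy": 0,"wz": 0,"gripper": 255},{"dx": 0.12,"dy": 0,"dz": 0,"wx": 0,"wy": 0,"wz": 0,"gripper": 255},{"dx": 0.12,"dy": 0,"dz": 0,"wx": 0,"wy": 0,"wz": 0,"gripper": 255}])

```text
time: 13.05
tool_pos: [0.5176, -0.0904, 0.126]
ee_rot: [3.14, -0.0, 1.705]
wrist_force: [1.4, -4.2, -2.9]
width: 0.0598
finger_force: 30.0
```

Request:
carry_out(deltas=[{"dx": 0.12,"dy": 0,"dz": 0,"wx": 0,"wy": 0,"wz": 0,"gripper": 255},{"dx": 0.12,"dy": 0,"dz": 0,"wx": 0,"wy": 0,"wz": 0,"gripper": 255},{"dx": 0.12,"dy": 0,"dz": 0,"wx": 0,"wy": 0,"wz": 0,"gripper": 255},{"dx": 0.12,"dy": 0,"dz": 0,"wx": 0,"wy": 0,"wz": 0,"gripper": 255},{"dx": 0.12,"dy": 0,"dz": 0,"wx": 0,"wy": 0,"wz": 0,"gripper": 255},{"dx": 0.12,"dy": 0,"dz": 0,"wx": 0,"wy": 0,"wz": 0,"gripper": 255},{"dx": 0.12,"dy": 0,"dz": 0,"wx": 0,"wy": 0,"wz": 0,"gripper": 255},{"dx": 0.12,"dy": 0,"dz": 0,"wx": 0,"wy": 0,"wz": 0,"gripper": 255}])

```text
time: 13.72
tool_pos: [0.5149, -0.0722, 0.1261]
ee_rot: [3.141, 0.002, 1.705]
wrist_force: [2.8, -9.3, -3.7]
width: 0.0601
finger_force: 30.0
```

Request:
carry_out(deltas=[{"dx": 0.12,"dy": 0,"dz": 0,"wx": 0,"wy": 0,"wz": 0,"gripper": 255},{"dx": 0.12,"dy": 0,"dz": 0,"wx": 0,"wy": 0,"wz": 0,"gripper": 255},{"dx": 0.12,"dy": 0,"dz": 0,"wx": 0,"wy": 0,"wz": 0,"gripper": 255},{"dx": 0.12,"dy": 0,"dz": 0,"wx": 0,"wy": 0,"wz": 0,"gripper": 255}])

```text
time: 14.05
tool_pos: [0.5134, -0.0619, 0.126]
ee_rot: [3.141, 0.0, 1.705]
wrist_force: [2.3, -3.7, -1.7]
width: 0.0598
finger_force: 30.0
```

Request:
carry_out(deltas=[{"dx": 0.12,"dy": 0,"dz": 0,"wx": 0,"wy": 0,"wz": 0,"gripper": 255},{"dx": 0.12,"dy": 0,"dz": 0,"wx": 0,"wy": 0,"wz": 0,"gripper": 255},{"dx": 0.12,"dy": 0,"dz": 0,"wx": 0,"wy": 0,"wz": 0,"gripper": 255},{"dx": 0.12,"dy": 0,"dz": 0,"wx": 0,"wy": 0,"wz": 0,"gripper": 255}])

```text
time: 14.38
tool_pos: [0.5128, -0.0541, 0.1263]
ee_rot: [3.14, 0.005, 1.706]
wrist_force: [4.0, -8.3, -2.6]
width: 0.0595
finger_force: 30.0
```

Request:
carry_out(deltas=[{"dx": 0.12,"dy": 0.02,"dz": 0,"wx": 0,"wy": 0,"wz": 0,"gripper": 255},{"dx": 0.12,"dy": 0,"dz": 0,"wx": 0,"wy": 0,"wz": 0,"gripper": 255},{"dx": 0.12,"dy": 0,"dz": 0,"wx": 0,"wy": 0,"wz": 0,"gripper": 255},{"dx": 0.12,"dy": 0,"dz": 0,"wx": 0,"wy": 0,"wz": 0,"gripper": 255},{"dx": 0.12,"dy": 0,"dz": 0,"wx": 0,"wy": 0,"wz": 0,"gripper": 255}])

```text
time: 14.8
tool_pos: [0.5113, -0.0421, 0.1262]
ee_rot: [3.141, 0.004, 1.706]
wrist_force: [3.7, -8.8, -2.0]
width: 0.0598
finger_force: 30.0
```

```bash
python3 - <<'E'
from h import *
np.set_printoptions(precision=4,suppress=True)
s=eyes.snapshot("side"); o=robot.get_obs(); print(o['tool_pos'],o['ee_rot'],o['wrist_force'],o['wrist_torque'])
cv2.imwrite("pics/side3.png",s[:,:,::-1])
b=cv2.resize(s[150:250,175:300,::-1],None,fx=6,fy=6,interpolation=cv2.INTER_CUBIC)
cv2.imwrite("pics/crop5.png",b)
E
```

```text
[ 0.5112 -0.0415  0.1261] [3.1406 0.0034 1.7058] [ 3.0805 -6.1534 -3.4488] [-1.3935 -0.5961  0.0926]
```

View pics/crop5.png

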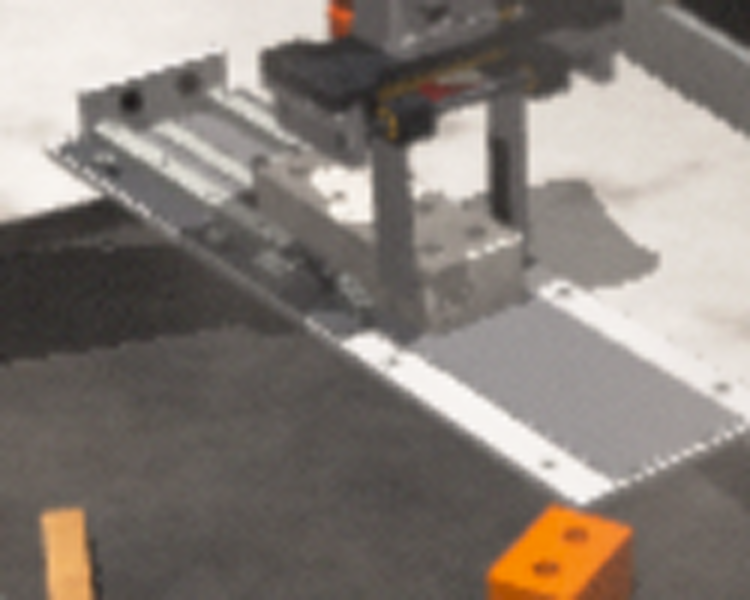

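The row is straight and closed in the channel, with its front at (255,165) and d at (470,250), about to enter the cheeks. I'll continue with a small lateral trim.

Request:
carry_out(deltas=[{"dx": 0.12,"dy": 0.03,"dz": 0,"wx": 0,"wy": 0,"wz": 0,"gripper": 255},{"dx": 0.12,"dy": 0,"dz": 0,"wx": 0,"wy": 0,"wz": 0,"gripper": 255},{"dx": 0.12,"dy": 0,"dz": 0,"wx": 0,"wy": 0,"wz": 0,"gripper": 255},{"dx": 0.12,"dy": 0,"dz": 0,"wx": 0,"wy": 0,"wz": 0,"gripper": 255},{"dx": 0.12,"dy": 0,"dz": 0,"wx": 0,"wy": 0,"wz": 0,"gripper": 255},{"dx": 0.12,"dy": 0,"dz": 0,"wx": 0,"wy": 0,"wz": 0,"gripper": 255},{"dx": 0.12,"dy": 0,"dz": 0,"wx": 0,"wy": 0,"wz": 0,"gripper": 255},{"dx": 0.12,"dy": 0,"dz": 0,"wx": 0,"wy": 0,"wz": 0,"gripper": 255}])

```text
time: 15.52
tool_pos: [0.509, -0.0231, 0.1261]
ee_rot: [3.142, 0.005, 1.705]
wrist_force: [2.7, -9.4, -2.3]
width: 0.06
finger_force: 30.0
```

Request:
carry_out(deltas=[{"dx": 0.12,"dy": 0,"dz": 0,"wx": 0,"wy": 0,"wz": 0,"gripper": 255},{"dx": 0.12,"dy": 0,"dz": 0,"wx": 0,"wy": 0,"wz": 0,"gripper": 255},{"dx": 0.12,"dy": 0,"dz": 0,"wx": 0,"wy": 0,"wz": 0,"gripper": 255},{"dx": 0.12,"dy": 0,"dz": 0,"wx": 0,"wy": 0,"wz": 0,"gripper": 255},{"dx": 0.12,"dy": 0,"dz": 0,"wx": 0,"wy": 0,"wz": 0,"gripper": 255},{"dx": 0.12,"dy": 0,"dz": 0,"wx": 0,"wy": 0,"wz": 0,"gripper": 255},{"dx": 0.12,"dy": 0,"dz": 0,"wx": 0,"wy": 0,"wz": 0,"gripper": 255}])

```text
time: 16.1
tool_pos: [0.5068, -0.0066, 0.1261]
ee_rot: [3.142, 0.005, 1.706]
wrist_force: [3.7, -9.1, -2.8]
width: 0.0598
finger_force: 30.0
```

Request:
carry_out(deltas=[{"dx": 0.12,"dy": 0.03,"dz": 0,"wx": 0,"wy": 0,"wz": 0,"gripper": 255},{"dx": 0.12,"dy": 0,"dz": 0,"wx": 0,"wy": 0,"wz": 0,"gripper": 255},{"dx": 0.12,"dy": 0,"dz": 0,"wx": 0,"wy": 0,"wz": 0,"gripper": 255},{"dx": 0.12,"dy": 0,"dz": 0,"wx": 0,"wy": 0,"wz": 0,"gripper": 255},{"dx": 0.12,"dy": 0,"dz": 0,"wx": 0,"wy": 0,"wz": 0,"gripper": 255},{"dx": 0.12,"dy": 0,"dz": 0,"wx": 0,"wy": 0,"wz": 0,"gripper": 255}])

```text
time: 16.6
tool_pos: [0.5052, 0.0073, 0.1262]
ee_rot: [-3.141, 0.006, 1.706]
wrist_force: [2.5, -15.0, 0.3]
width: 0.0594
finger_force: 30.0
```

Request:
carry_out(deltas=[{"dx": 0.12,"dy": 0,"dz": 0,"wx": 0,"wy": 0,"wz": 0,"gripper": 255},{"dx": 0.12,"dy": 0,"dz": 0,"wx": 0,"wy": 0,"wz": 0,"gripper": 255},{"dx": 0.12,"dy": 0,"dz": 0,"wx": 0,"wy": 0,"wz": 0,"gripper": 255},{"dx": 0.12,"dy": 0,"dz": 0,"wx": 0,"wy": 0,"wz": 0,"gripper": 255},{"dx": 0.12,"dy": 0,"dz": 0,"wx": 0,"wy": 0,"wz": 0,"gripper": 255},{"dx": 0.12,"dy": 0,"dz": 0,"wx": 0,"wy": 0,"wz": 0,"gripper": 255}])

```text
time: 17.1
tool_pos: [0.5034, 0.0212, 0.1262]
ee_rot: [-3.141, 0.007, 1.705]
wrist_force: [2.7, -11.3, -1.0]
width: 0.06
finger_force: 30.0
```

Request:
carry_out(deltas=[{"dx": 0.11,"dy": 0,"dz": 0,"wx": 0,"wy": 0,"wz": 0,"gripper": 255},{"dx": 0.11,"dy": 0,"dz": 0,"wx": 0,"wy": 0,"wz": 0,"gripper": 255},{"dx": 0.11,"dy": 0,"dz": 0,"wx": 0,"wy": 0,"wz": 0,"gripper": 255},{"dx": 0.11,"dy": 0,"dz": 0,"wx": 0,"wy": 0,"wz": 0,"gripper": 255},{"dx": 0.11,"dy": 0,"dz": 0,"wx": 0,"wy": 0,"wz": 0,"gripper": 255},{"dx": 0.11,"dy": 0,"dz": 0,"wx": 0,"wy": 0,"wz": 0,"gripper": 255},{"dx": 0.11,"dy": 0,"dz": 0,"wx": 0,"wy": 0,"wz": 0,"gripper": 255},{"dx": 0.11,"dy": 0,"dz": 0,"wx": 0,"wy": 0,"wz": 0,"gripper": 255}])

```text
time: 17.77
tool_pos: [0.501, 0.0391, 0.1261]
ee_rot: [-3.141, 0.006, 1.706]
wrist_force: [2.0, -10.3, -0.1]
width: 0.0598
finger_force: 30.0
```

Request:
carry_out(deltas=[{"dx": 0.1,"dy": 0,"dz": 0,"wx": 0,"wy": 0,"wz": 0,"gripper": 255},{"dx": 0.1,"dy": 0,"dz": 0,"wx": 0,"wy": 0,"wz": 0,"gripper": 255},{"dx": 0.1,"dy": 0,"dz": 0,"wx": 0,"wy": 0,"wz": 0,"gripper": 255},{"dx": 0.1,"dy": 0,"dz": 0,"wx": 0,"wy": 0,"wz": 0,"gripper": 255},{"dx": 0.08,"dy": 0,"dz": 0,"wx": 0,"wy": 0,"wz": 0,"gripper": 255},{"dx": 0.08,"dy": 0,"dz": 0,"wx": 0,"wy": 0,"wz": 0,"gripper": 255},{"dx": 0,"dy": 0,"dz": 0,"wx": 0,"wy": 0,"wz": 0,"gripper": 255}])

```text
time: 18.35
tool_pos: [0.4992, 0.0479, 0.1261]
ee_rot: [-3.139, 0.012, 1.705]
wrist_force: [1.8, -17.6, -0.5]
width: 0.0596
finger_force: 30.0
```

Request:
carry_out(deltas=[{"dx": 0,"dy": 0,"dz": 0,"wx": 0,"wy": 0,"wz": 0,"gripper": 255}])

```text
time: 18.43
tool_pos: [0.4992, 0.0479, 0.1261]
ee_rot: [-3.139, 0.011, 1.705]
wrist_force: [2.5, -16.8, 0.4]
width: 0.0597
finger_force: 30.0
```

```bash
python3 - <<'E'
from h import *
np.set_printoptions(precision=4,suppress=True)
s=eyes.snapshot("side"); t=eyes.snapshot("top"); o=robot.get_obs(); print(o['time'],o['tool_pos'],o['ee_rot'],o['wrist_force'],o['wrist_torque'])
cv2.imwrite("pics/side4.png",s[:,:,::-1]);cv2.imwrite("pics/top4.png",t[:,:,::-1])
b=cv2.resize(s[150:215,175:265,::-1],None,fx=8,fy=8,interpolation=cv2.INTER_CUBIC)
cv2.imwrite("pics/crop6.png",b)
E
```

```text
18.5333 [0.4992 0.0478 0.1261] [-3.1389  0.0113  1.7051] [  2.3029 -15.7567  -0.4153] [-3.153  -0.2468  0.0011]
```

View pics/crop6.png

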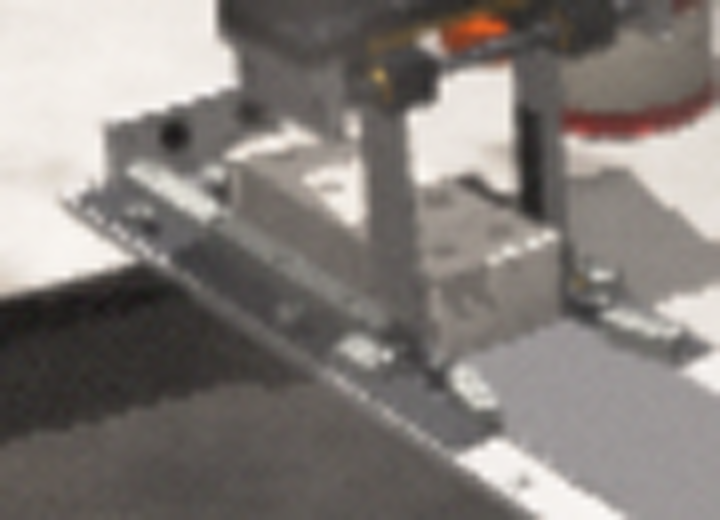

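The picture shows d at the rail entry, with the row closed. The push peaks recur every 40 mm (one per block entering the rails), so this is d's front edge meeting the rail ends. It isn't the back stop. I'll ease back slightly, trim sideways, and try again gently.

Request:
carry_out(deltas=[{"dx": -0.1,"dy": 0.03,"dz": 0,"wx": 0,"wy": 0,"wz": 0,"gripper": 255},{"dx": 0,"dy": 0,"dz": 0,"wx": 0,"wy": 0,"wz": 0,"gripper": 255}])

```text
time: 18.7
tool_pos: [0.4993, 0.0475, 0.1258]
ee_rot: [-3.137, 0.006, 1.705]
wrist_force: [0.1, -10.9, 0.2]
width: 0.0596
finger_force: 30.0
```

Request:
carry_out(deltas=[{"dx": 0.05,"dy": 0,"dz": 0,"wx": 0,"wy": 0,"wz": 0,"gripper": 255},{"dx": 0.05,"dy": 0,"dz": 0,"wx": 0,"wy": 0,"wz": 0,"gripper": 255},{"dx": 0.03,"dy": 0,"dz": 0,"wx": 0,"wy": 0,"wz": 0,"gripper": 255}])

```text
time: 18.95
tool_pos: [0.4989, 0.0494, 0.1258]
ee_rot: [-3.137, 0.009, 1.706]
wrist_force: [0.2, -14.4, 0.7]
width: 0.0598
finger_force: 30.0
```

Request:
carry_out(deltas=[{"dx": 0.05,"dy": -0.01,"dz": 0,"wx": 0,"wy": 0,"wz": 0,"gripper": 255},{"dx": 0.05,"dy": 0,"dz": 0,"wx": 0,"wy": 0,"wz": 0,"gripper": 255}])

```text
time: 19.12
tool_pos: [0.4986, 0.0513, 0.1258]
ee_rot: [-3.137, 0.009, 1.706]
wrist_force: [0.6, -13.6, 0.8]
width: 0.0593
finger_force: 30.0
```

Request:
carry_out(deltas=[{"dx": 0.05,"dy": 0,"dz": 0,"wx": 0,"wy": 0,"wz": 0,"gripper": 255},{"dx": 0.05,"dy": 0,"dz": 0,"wx": 0,"wy": 0,"wz": 0,"gripper": 255}])

```text
time: 19.28
tool_pos: [0.4983, 0.0532, 0.1259]
ee_rot: [-3.137, 0.009, 1.706]
wrist_force: [-0.3, -14.3, 1.3]
width: 0.0595
finger_force: 30.0
```

Request:
carry_out(deltas=[{"dx": 0.05,"dy": -0.02,"dz": 0,"wx": 0,"wy": 0,"wz": 0,"gripper": 255},{"dx": 0.06,"dy": 0,"dz": 0,"wx": 0,"wy": 0,"wz": 0,"gripper": 255},{"dx": 0.06,"dy": 0,"dz": 0,"wx": 0,"wy": 0,"wz": 0,"gripper": 255},{"dx": 0.06,"dy": 0,"dz": 0,"wx": 0,"wy": 0,"wz": 0,"gripper": 255},{"dx": 0.06,"dy": 0,"dz": 0,"wx": 0,"wy": 0,"wz": 0,"gripper": 255}])

```text
time: 19.7
tool_pos: [0.4974, 0.059, 0.1258]
ee_rot: [-3.138, 0.009, 1.706]
wrist_force: [1.4, -14.7, -0.2]
width: 0.0599
finger_force: 30.0
```

Request:
carry_out(deltas=[{"dx": 0.05,"dy": 0,"dz": 0,"wx": 0,"wy": 0,"wz": 0,"gripper": 255},{"dx": 0.05,"dy": 0,"dz": 0,"wx": 0,"wy": 0,"wz": 0,"gripper": 255},{"dx": 0.05,"dy": 0,"dz": 0,"wx": 0,"wy": 0,"wz": 0,"gripper": 255},{"dx": 0.05,"dy": 0,"dz": 0,"wx": 0,"wy": 0,"wz": 0,"gripper": 255}])

```text
time: 20.03
tool_pos: [0.4968, 0.063, 0.1258]
ee_rot: [-3.138, 0.009, 1.705]
wrist_force: [1.8, -14.0, 0.0]
width: 0.0597
finger_force: 30.0
```

Request:
carry_out(deltas=[{"dx": 0.04,"dy": 0,"dz": 0,"wx": 0,"wy": 0,"wz": 0,"gripper": 255},{"dx": 0.04,"dy": 0,"dz": 0,"wx": 0,"wy": 0,"wz": 0,"gripper": 255}])

```text
time: 20.2
tool_pos: [0.4966, 0.0646, 0.1258]
ee_rot: [-3.138, 0.009, 1.705]
wrist_force: [1.1, -14.2, -0.2]
width: 0.0599
finger_force: 30.0
```

Request:
carry_out(deltas=[{"dx": 0.04,"dy": 0,"dz": 0,"wx": 0,"wy": 0,"wz": 0,"gripper": 255},{"dx": 0.04,"dy": 0,"dz": 0,"wx": 0,"wy": 0,"wz": 0,"gripper": 255}])

```text
time: 20.37
tool_pos: [0.4964, 0.0661, 0.1258]
ee_rot: [-3.138, 0.009, 1.706]
wrist_force: [1.9, -14.4, 0.3]
width: 0.0595
finger_force: 30.0
```

Request:
carry_out(deltas=[{"dx": 0.04,"dy": 0,"dz": 0,"wx": 0,"wy": 0,"wz": 0,"gripper": 255},{"dx": 0.04,"dy": 0,"dz": 0,"wx": 0,"wy": 0,"wz": 0,"gripper": 255}])

```text
time: 20.53
tool_pos: [0.4962, 0.0677, 0.1258]
ee_rot: [-3.138, 0.009, 1.705]
wrist_force: [2.1, -14.3, 0.4]
width: 0.0594
finger_force: 30.0
```

Request:
carry_out(deltas=[{"dx": 0.04,"dy": 0,"dz": 0,"wx": 0,"wy": 0,"wz": 0,"gripper": 255},{"dx": 0.04,"dy": 0,"dz": 0,"wx": 0,"wy": 0,"wz": 0,"gripper": 255}])

```text
time: 20.7
tool_pos: [0.4959, 0.0693, 0.1258]
ee_rot: [-3.138, 0.009, 1.705]
wrist_force: [1.0, -15.0, 0.1]
width: 0.0599
finger_force: 30.0
```

Request:
carry_out(deltas=[{"dx": 0.04,"dy": 0,"dz": 0,"wx": 0,"wy": 0,"wz": 0,"gripper": 255},{"dx": 0.04,"dy": 0,"dz": 0,"wx": 0,"wy": 0,"wz": 0,"gripper": 255}])

```text
time: 20.87
tool_pos: [0.4957, 0.0708, 0.1258]
ee_rot: [-3.138, 0.009, 1.705]
wrist_force: [2.3, -15.0, 0.5]
width: 0.0592
finger_force: 30.0
```

```bash
python3 - <<'E'
from h import *
np.set_printoptions(precision=4,suppress=True)
s=eyes.snapshot("side"); t=eyes.snapshot("top"); o=robot.get_obs(); print(o['time'],o['tool_pos'],o['ee_rot'],o['wrist_force'])
cv2.imwrite("pics/side5.png",s[:,:,::-1]);cv2.imwrite("pics/top5.png",t[:,:,::-1])
b=cv2.resize(s[150:215,175:265,::-1],None,fx=5,fy=5,interpolation=cv2.INTER_CUBIC)
a=cv2.resize(t[195:260,90:200,::-1],None,fx=3,fy=3,interpolation=cv2.INTER_CUBIC)
out=np.zeros((325,790,3),np.uint8); out[:,:450]=b; out[:195,455:785]=a
cv2.imwrite("pics/crop7.png",out)
E
```

```text
20.9667 [0.4956 0.0713 0.1258] [-3.1376  0.0081  1.7055] [  0.6152 -12.3708   0.1716]
```

View pics/crop7.png

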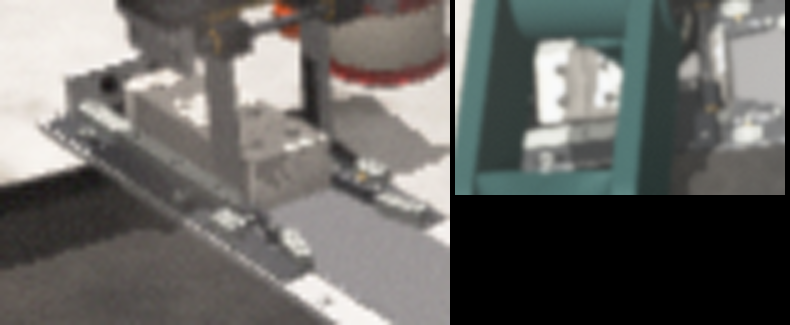

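The row is closed and straight, with d's tail near the catches. I'll keep feeling forward.

Request:
carry_out(deltas=[{"dx": 0.04,"dy": 0,"dz": 0,"wx": 0,"wy": 0,"wz": 0,"gripper": 255},{"dx": 0.03,"dy": 0,"dz": 0,"wx": 0,"wy": 0,"wz": 0,"gripper": 255}])

```text
time: 21.13
tool_pos: [0.4955, 0.0725, 0.1258]
ee_rot: [-3.138, 0.009, 1.706]
wrist_force: [0.9, -14.6, 0.3]
width: 0.0599
finger_force: 30.0
```

Request:
carry_out(deltas=[{"dx": 0.03,"dy": 0,"dz": 0,"wx": 0,"wy": 0,"wz": 0,"gripper": 255},{"dx": 0.03,"dy": 0,"dz": 0,"wx": 0,"wy": 0,"wz": 0,"gripper": 255}])

```text
time: 21.3
tool_pos: [0.4955, 0.0728, 0.1258]
ee_rot: [-3.138, 0.011, 1.706]
wrist_force: [0.8, -17.3, 0.1]
width: 0.0599
finger_force: 30.0
```

Request:
carry_out(deltas=[{"dx": 0.03,"dy": 0,"dz": 0,"wx": 0,"wy": 0,"wz": 0,"gripper": 255},{"dx": 0.03,"dy": 0,"dz": 0,"wx": 0,"wy": 0,"wz": 0,"gripper": 255}])

```text
time: 21.47
tool_pos: [0.4955, 0.073, 0.1258]
ee_rot: [-3.138, 0.013, 1.706]
wrist_force: [2.8, -20.2, -0.1]
width: 0.0598
finger_force: 30.0
```

The tool has stopped advancing at y≈0.073 and the force is rising, which looks like the back stop. I'll ease back a little and check where the row stands.

Request:
carry_out(deltas=[{"dx": -0.08,"dy": 0,"dz": 0,"wx": 0,"wy": 0,"wz": 0,"gripper": 255},{"dx": 0,"dy": 0,"dz": 0,"wx": 0,"wy": 0,"wz": 0,"gripper": 255}])

```text
time: 21.63
tool_pos: [0.4955, 0.0726, 0.1258]
ee_rot: [-3.138, 0.01, 1.705]
wrist_force: [1.0, -15.4, 0.8]
width: 0.0593
finger_force: 30.0
```

```bash
python3 - <<'E'
from h import *
np.set_printoptions(precision=4,suppress=True)
M=(.4985,.0541,1.707); c,sn=np.cos(M[2]),np.sin(M[2])
T=cv2.imread("pics/top5.png",0).astype(float)
for x in(.138,.142,.146):
    p=[M[0]+c*x,M[1]+sn*x,M[2]]
    seg=[BL(.05)[0],((-.01,-.03),(.01,-.03),(0,-1),.05),((-.01,.03),(.01,.03),(0,1),.05)]
    B,e,n=fit(T,"top",p,seg,.006); print(x,B,e,n,inmag(M,B),B[2]-M[2])
S=cv2.imread("pics/side5.png",0).astype(float); Ms=(.4971,.0525,1.700)
for x in(.014,.019):
    p=[Ms[0]+np.cos(1.7)*x,Ms[1]+np.sin(1.7)*x,1.7]
    B,e,n=fit(S,"side",p,[((-.02,-.02),(-.02,.02),(-1,0),.05)],.006); print('d tail',x,inmag(Ms,B),e)
o=robot.get_obs(); print(o['tool_pos'],o['wrist_force'],inmag(M,o['tool_pos']),inmag(Ms,o['tool_pos']))
E
```

```text
0.138 [0.4847 0.1918 1.7071] 0.0036185326922421185 45 [ 0.1383 -0.005 ] 0.00011103994521111105
0.142 [0.4842 0.1917 1.7097] 0.0032958601677742236 45 [ 0.1383 -0.0045] 0.002685104567561103
0.146 [0.4841 0.1917 1.7101] 0.0032863836349403502 45 [ 0.1383 -0.0044] 0.00312625595159699
d tail 0.014 [ 0.0235 -0.0462] 0.00044382733782581674h.py:25: RuntimeWarning: invalid value encountered in scalar divide
  k=g.argmax(); w=g[max(0,k-9):k+10]; o.append((p,n,(s[4:-4][max(0,k-9):k+10]*w).sum()/w.sum(),g[k]))
Traceback (most recent call last):
  File "h.py", line 34, in fit
    r=least_squares(lambda v:A@v-b,np.zeros(3),loss='soft_l1',f_scale=.0007).x
      ~~~~~~~~~~~~~^^^^^^^^^^^^^^^^^^^^^^^^^^^^^^^^^^^^^^^^^^^^^^^^^^^^^^^^^
  File "h.py", line 34, in <lambda>
    r=least_squares(lambda v:A@v-b,np.zeros(3),loss='soft_l1',f_scale=.0007).x
                             ~^~
ValueError: matmul: Input operand 1 has a mismatch in its core dimension 0, with gufunc signature (n?,k),(k,m?)->(n?,m?) (size 3 is different from 0)
```

Block a is at magazine x≈0.138 to 0.140, which fits the back stop with the track about 2 mm nearer. Next I'll back off to test whether the catches carry the row.

Request:
carry_out(deltas=[{"dx": -0.05,"dy": 0,"dz": 0,"wx": 0,"wy": 0,"wz": 0,"gripper": 255},{"dx": -0.05,"dy": 0,"dz": 0,"wx": 0,"wy": 0,"wz": 0,"gripper": 255},{"dx": 0,"dy": 0,"dz": 0,"wx": 0,"wy": 0,"wz": 0,"gripper": 255}])

```text
time: 21.88
tool_pos: [0.4955, 0.0723, 0.1257]
ee_rot: [-3.138, 0.006, 1.705]
wrist_force: [0.2, -10.5, 0.5]
width: 0.0593
finger_force: 30.0
```

Request:
carry_out(deltas=[{"dx": -0.05,"dy": 0,"dz": 0,"wx": 0,"wy": 0,"wz": 0,"gripper": 255},{"dx": 0,"dy": 0,"dz": 0,"wx": 0,"wy": 0,"wz": 0,"gripper": 255}])

```text
time: 22.05
tool_pos: [0.4955, 0.072, 0.1257]
ee_rot: [-3.138, 0.004, 1.705]
wrist_force: [-0.1, -8.2, 0.9]
width: 0.0596
finger_force: 30.0
```

Request:
carry_out(deltas=[{"dx": -0.05,"dy": 0,"dz": 0,"wx": 0,"wy": 0,"wz": 0,"gripper": 255},{"dx": 0,"dy": 0,"dz": 0,"wx": 0,"wy": 0,"wz": 0,"gripper": 255}])

```text
time: 22.22
tool_pos: [0.4955, 0.0718, 0.1257]
ee_rot: [-3.138, 0.002, 1.706]
wrist_force: [-0.0, -6.0, 0.1]
width: 0.0596
finger_force: 30.0
```

Request:
carry_out(deltas=[{"dx": -0.05,"dy": 0,"dz": 0,"wx": 0,"wy": 0,"wz": 0,"gripper": 255},{"dx": 0,"dy": 0,"dz": 0,"wx": 0,"wy": 0,"wz": 0,"gripper": 255}])

```text
time: 22.38
tool_pos: [0.4956, 0.0715, 0.1256]
ee_rot: [-3.138, 0.0, 1.706]
wrist_force: [-2.0, -5.3, 0.6]
width: 0.0599
finger_force: 30.0
```

Request:
carry_out(deltas=[{"dx": -0.05,"dy": 0,"dz": 0,"wx": 0,"wy": 0,"wz": 0,"gripper": 255},{"dx": 0,"dy": 0,"dz": 0,"wx": 0,"wy": 0,"wz": 0,"gripper": 255}])

```text
time: 22.55
tool_pos: [0.4957, 0.0713, 0.1256]
ee_rot: [-3.138, -0.002, 1.706]
wrist_force: [-3.4, -1.5, 2.8]
width: 0.0596
finger_force: 30.0
```

Request:
carry_out(deltas=[{"dx": -0.05,"dy": -0.03,"dz": 0,"wx": 0,"wy": 0,"wz": 0,"gripper": 255},{"dx": 0,"dy": 0,"dz": 0,"wx": 0,"wy": 0,"wz": 0,"gripper": 255}])

```text
time: 22.72
tool_pos: [0.4956, 0.07, 0.1256]
ee_rot: [-3.139, -0.001, 1.706]
wrist_force: [-4.0, -1.1, 2.4]
width: 0.0599
finger_force: 30.0
```

Request:
carry_out(deltas=[{"dx": -0.03,"dy": -0.02,"dz": 0,"wx": 0,"wy": 0,"wz": 0,"gripper": 255},{"dx": 0,"dy": 0,"dz": 0,"wx": 0,"wy": 0,"wz": 0,"gripper": 255}])

```text
time: 22.88
tool_pos: [0.4956, 0.0694, 0.1256]
ee_rot: [-3.14, -0.001, 1.705]
wrist_force: [-4.1, 1.2, 1.8]
width: 0.0597
finger_force: 30.0
```

Request:
carry_out(deltas=[{"dx": -0.05,"dy": -0.04,"dz": 0,"wx": 0,"wy": 0,"wz": 0,"gripper": 255},{"dx": 0,"dy": 0,"dz": 0,"wx": 0,"wy": 0,"wz": 0,"gripper": 255}])

```text
time: 23.05
tool_pos: [0.4955, 0.0691, 0.1256]
ee_rot: [3.141, -0.003, 1.705]
wrist_force: [-2.6, 4.5, 0.1]
width: 0.0598
finger_force: 30.0
```

Request:
carry_out(deltas=[{"dx": -0.03,"dy": 0,"dz": 0,"wx": 0,"wy": 0,"wz": 0,"gripper": 255},{"dx": 0,"dy": 0,"dz": 0,"wx": 0,"wy": 0,"wz": 0,"gripper": 255}])

```text
time: 23.22
tool_pos: [0.4955, 0.0689, 0.1257]
ee_rot: [3.141, -0.004, 1.705]
wrist_force: [-2.7, 7.3, -0.2]
width: 0.0595
finger_force: 30.0
```

Pulling back meets a firm +7 N with no travel, so the catches are holding the row. I'll return to neutral, open, and lift.

Request:
carry_out(deltas=[{"dx": 0.12,"dy": -0.03,"dz": 0,"wx": 0,"wy": 0,"wz": 0,"gripper": 255},{"dx": 0,"dy": 0,"dz": 0,"wx": 0,"wy": 0,"wz": 0,"gripper": 255}])

```text
time: 23.38
tool_pos: [0.4953, 0.0695, 0.1257]
ee_rot: [3.14, 0.001, 1.706]
wrist_force: [1.0, 0.3, -2.6]
width: 0.0602
finger_force: 30.0
```

Request:
carry_out(deltas=[{"dx": 0,"dy": 0,"dz": 0,"wx": 0,"wy": 0,"wz": 0,"gripper": 80},{"dx": 0,"dy": 0,"dz": 0,"wx": 0,"wy": 0,"wz": 0,"gripper": 60},{"dx": 0,"dy": 0,"dz": 0,"wx": 0,"wy": 0,"wz": 0,"gripper": 30},{"dx": 0,"dy": 0,"dz": 0,"wx": 0,"wy": 0,"wz": 0,"gripper": 30},{"dx": 0,"dy": 0,"dz": 0,"wx": 0,"wy": 0,"wz": 0,"gripper": 30}])

```text
time: 23.8
tool_pos: [0.495, 0.0694, 0.1261]
ee_rot: [3.141, 0.0, 1.705]
wrist_force: [-0.4, 0.2, 0.0]
width: 0.0827
finger_force: 0.0
```

Free of contact. Lifting straight up, then moving aside toward the tail so the cameras can see.

Request:
carry_out(deltas=[{"dx": 0,"dy": 0,"dz": -0.5,"wx": 0,"wy": 0,"wz": 0,"gripper": 30},{"dx": 0,"dy": 0,"dz": -1,"wx": 0,"wy": 0,"wz": 0,"gripper": 30},{"dx": 0,"dy": 0,"dz": -1,"wx": 0,"wy": 0,"wz": 0,"gripper": 30},{"dx": 0,"dy": 0,"dz": -1,"wx": 0,"wy": 0,"wz": 0,"gripper": 30},{"dx": 0,"dy": 0,"dz": -1,"wx": 0,"wy": 0,"wz": 0,"gripper": 30},{"dx": 0,"dy": 0,"dz": -1,"wx": 0,"wy": 0,"wz": 0,"gripper": 30},{"dx": -1,"dy": -0.5,"dz": 0,"wx": 0,"wy": 0,"wz": 0,"gripper": 30},{"dx": -1,"dy": -0.5,"dz": 0,"wx": 0,"wy": 0,"wz": 0,"gripper": 30},{"dx": -1,"dy": -0.5,"dz": 0,"wx": 0,"wy": 0,"wz": 0,"gripper": 30},{"dx": -1,"dy": -0.5,"dz": 0,"wx": 0,"wy": 0,"wz": 0,"gripper": 30},{"dx": -1,"dy": -0.5,"dz": 0,"wx": 0,"wy": 0,"wz": 0,"gripper": 30},{"dx": -1,"dy": -0.5,"dz": 0,"wx": 0,"wy": 0,"wz": 0,"gripper": 30},{"dx": -1,"dy": -0.5,"dz": 0,"wx": 0,"wy": 0,"wz": 0,"gripper": 30},{"dx": -1,"dy": -0.5,"dz": 0,"wx": 0,"wy": 0,"wz": 0,"gripper": 30},{"dx": -1,"dy": -0.5,"dz": 0,"wx": 0,"wy": 0,"wz": 0,"gripper": 30},{"dx": -1,"dy": -0.5,"dz": 0,"wx": 0,"wy": 0,"wz": 0,"gripper": 30},{"dx": 0,"dy": 0,"dz": 0,"wx": 0,"wy": 0,"wz": 0,"gripper": 30}])

```text
time: 25.22
tool_pos: [0.4216, -0.1448, 0.2368]
ee_rot: [3.141, 0.002, 1.701]
wrist_force: [-0.2, 0.3, -0.2]
width: 0.0831
finger_force: 0.0
```

```bash
python3 - <<'E'
from h import *
np.set_printoptions(precision=4,suppress=True)
s=eyes.snapshot("side"); t=eyes.snapshot("top"); o=robot.get_obs(); print(o['time'],o['tool_pos'],o['wrist_force'])
T=cv2.cvtColor(t,cv2.COLOR_RGB2GRAY).astype(float)
M=(.4985,.0541,1.707)
for k,x in zip("abcd",(.138,.098,.058,.018)):
    seg=[((-.012,.03),(.012,.03),(0,1),.05),((-.012,-.03),(.012,-.03),(0,-1),.05)]+([BL(.05)[0]] if k=='a' else [])+([BL(.05)[1]] if k=='d' else [])
    p=[M[0]+np.cos(M[2])*x,M[1]+np.sin(M[2])*x,M[2]]
    B,e,n=fit(T,"top",p,seg,.006); print(k,inmag(M,B),B[2]-M[2],e,n)
b=cv2.resize(s[145:220,170:270,::-1],None,fx=4,fy=4,interpolation=cv2.INTER_CUBIC)
a=cv2.resize(t[190:260,90:220,::-1],None,fx=3,fy=3,interpolation=cv2.INTER_CUBIC)
out=np.zeros((300,800,3),np.uint8); out[:,:400]=b; out[:210,405:795]=a
cv2.imwrite("pics/crop8.png",out)
E
```

```text
25.3167 [ 0.4224 -0.1423  0.2366] [-0.2664  0.2757  0.2249]
a [ 0.1372 -0.    ] 0.01470438260738538 0.0003679792245140873 45
b [0.098  0.0007] -0.009559474822222969 0.0002345199770317864 30
c [0.058  0.0011] -0.021943306049384992 0.00030957524141633644 30
d [ 0.0152 -0.0006] 0.015212991548899213 0.0003412290243112458 45
```

View pics/crop8.png

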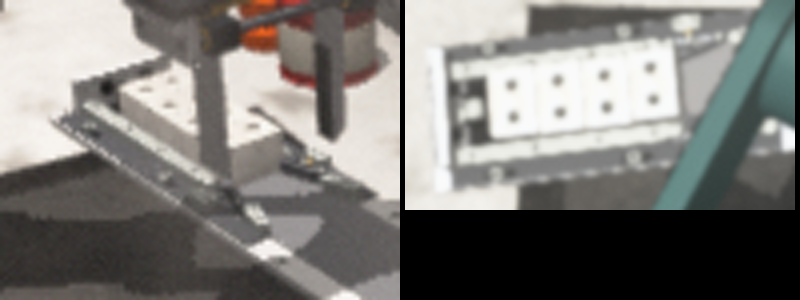

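The top view shows the four blocks closed and straight in the channel with the gripper clear. Block a is at magazine x≈137 mm, d at ≈15 mm, and all are within about 1 mm of the centre line. Handing in.

```bash
python3 -c "
from bench import robot
print(robot.close_job())"
```

```text
the job is handed in; nothing more can be done
None
```

The job is handed in after about 25 s of robot time: all four blocks stand in a closed row in the channel, the catches held when I pulled back against them, and the gripper is clear; the hand-in call returned no verdict.

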